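Set up the sample changer and lock its speed

TASK

Set up the sample changer for a run: lift the round carousel by its central handle and seat it flat on the changer's drive plate with both alignment pegs through its holes, then stand every small squat amber jar upright in a free place of the carousel, between the three prongs. Next check that the load runs free: by hand, turn the loaded carousel anticlockwise (seen from above) past the white pointer and on through one full turn, until its finger knob stands at the pointer again. Finally turn the speed dial to the long mark and only then pull it fully out so that it locks there; leave the other glassware and tools where they are.

Things in the scene. Friction and masses are not known exactly. Their poses are not given: they have to be found in the camera images.
- changer: Sample changer, fixed: ivory housing, x -115..125, y -125..125, 50 high; in front the control panel, x -210..-115, y -110..110, rising from 36 to 54. Origin on the bench under the drive plate's axis; -x is its front (robot's side), z up. White pointer: small white cone, tip at x -112, y 0, 72 high. Black jar sensor 77 high at x 30, y 119. (mm)
- turntable (a joint): Angle of the drive plate (170 diameter), rad, growing anticlockwise seen from above; no stops, counts on over turns (a full turn adds 6.283). At 0 and 6.283 the plate's white line, and a seated carousel's finger knob, stand at the pointer. Starts between -1.0 and -0.3; stays where it is left (friction 0.13 N m).
- seat (a point): Centre of the drive plate's top, 62 above the bench; turns with it (axes as the changer's at joint 0). Two steel pegs, 8 diameter, 14 tall, tapered tips, at its y = +42 and y = -30 (x = 0); a white line on the plate marks its -x side. A seated carousel has its origin here and its axes along these. (mm)
- carousel: Loose metal disc, 210 diameter, 8 thick, 0.4-0.55 kg. Origin under its centre. Holes 12 wide at y +42, -30 for the pegs: fits one way only. Handle: black bar at the centre, 18 wide (x), 40 long (y), z 22..50; pinch across x at z 42. Five places 76 from the centre, each amid three steel prongs (5 thick, 12 tall, 26.5 from its middle). Finger knob at its -x side. (mm)
- finger_knob (a point): Point on the carousel's finger knob, a plain black upright post 14 in diameter, 85 from the carousel's centre on its -x side, from 8 to 46 above the underside; this point is 36 above the underside. (mm)
- dial (a joint): Angle of the speed dial, rad, from 0 to 4.71, growing clockwise seen from above; 13 marks 0.393 apart, the long white mark, towards the changer's back and +y side (midway), is at 1.571, where the dial's white line points at it. It starts between 0.05 and 0.75, needs about 0.04 N m and stays where it is left.
- dial_pull (a joint): How far the dial is pulled out along its axis, m: 0 pushed in (it starts there), 0.010 fully out against a stop, its locked position. Needs about 5 N to pull or push and stays where it is left.
- dial_grip (a point): Point on the dial's axis 24 above the panel, to grip at: round black dial, 38 in diameter, from 3 to 31 above the panel (skirt 43 in diameter), with a white line on its top. z points outward along the axis (the panel slopes 10 degrees down towards the changer's -x), x along the dial's white line; moves with the dial. (mm)
- place1 (a point): Carousel place 1: centre of the place on the carousel's top face (8 above its underside), where a jar's underside centre comes; axes as the carousel. (mm)
- place2 (a point): Carousel place 2: centre of the place on the carousel's top face (8 above its underside), where a jar's underside centre comes; axes as the carousel. (mm)
- place3 (a point): Carousel place 3: centre of the place on the carousel's top face (8 above its underside), where a jar's underside centre comes; axes as the carousel. (mm)
- place4 (a point): Carousel place 4: centre of the place on the carousel's top face (8 above its underside), where a jar's underside centre comes; axes as the carousel. (mm)
- place5 (a point): Carousel place 5: centre of the place on the carousel's top face (8 above its underside), where a jar's underside centre comes; axes as the carousel. (mm)
- jar1: Small squat amber sample jar with a black screw cap, 44 mm in diameter, 54 mm high, 0.07-0.14 kg, upright on the bench. Origin at the centre of its underside. May be absent.
- jar2: Small squat amber sample jar with a black screw cap, 44 mm in diameter, 54 mm high, 0.07-0.14 kg, upright on the bench. Origin at the centre of its underside. May be absent.
- jar3: Small squat amber sample jar with a black screw cap, 44 mm in diameter, 54 mm high, 0.07-0.14 kg, upright on the bench. Origin at the centre of its underside. May be absent.
- jar4: Small squat amber sample jar with a black screw cap, 44 mm in diameter, 54 mm high, 0.07-0.14 kg, upright on the bench. Origin at the centre of its underside. May be absent.
- jar5: Small squat amber sample jar with a black screw cap, 44 mm in diameter, 54 mm high, 0.07-0.14 kg, upright on the bench. Origin at the centre of its underside. May be absent.
- reagent_bottle: Bystander, not part of the job: tall amber screw-cap bottle with a paper label, 68 diameter x 150 high (mm); loose. Origin at the centre of its underside.
- crucible: Bystander, not part of the job: small white porcelain crucible, 36 diameter x 28 high (mm); loose. Origin at the centre of its underside.
- dish: Bystander, not part of the job: closed glass dish, 92 diameter x 16 high (mm); loose. Origin at the centre of its underside.
- flask: Bystander, not part of the job: conical glass flask, 76 diameter at the foot, 104 high (mm); loose. Origin at the centre of its underside.
- tub: Bystander, not part of the job: white plastic tub with an orange lid, 62 diameter x 78 high (mm); loose. Origin at the centre of its underside.
- spatula: Bystander, not part of the job: flat steel spatula, about 170 long, 4 thick, lying on the bench (mm); loose. Origin at the centre of its underside.
There are look-alikes about, which are no part of the job. What is shaped like the jar5 but yellow is not meant. What is shaped like the jar4 but pink is not meant.

How it is judged:
By the outcome, as a careful person would: the job done as asked, in the order asked, and still so for the second after the job is handed in, with the robot touching nothing.
Of jar1, jar2, jar3, jar4, jar5 only 3 to 5 are there at a start; the rules pass over those that are not, and their reading is None.
At some moment in a run one of jar1, jar2, jar3, jar4, jar5 may be knocked a few centimetres aside while the robot is not near it.
It also fails if it takes over 210 s, if anything falls off the work surface, if the arm or the gripper's body presses on something with over 40 N, if the wrist force passes 120 N, or if a joint passes its speed limit or range.

ROBOT

A 6-joint arm with a two-finger parallel gripper is mounted at the origin on the work surface. World frame = base frame: x ahead of the robot, y to its left, z up, the work surface at z = 0. Lengths are in m, angles in degrees, forces in N, time in s.
With the tool pointing down it reaches from about 0.35 to 0.8 m from the base axis. Payload 7.3 kg.
Tool frame: the origin (TCP) lies on the centre line of the jaws, within the pads' length; the fingertips stand 19 mm ahead of it and the grasp point (between the pads) is the TCP (env.tcp_to_tips is the z of the fingertips in the tool frame, in m); z points along the fingers, y is the line along which they close (so a half turn about z gives the same grasp; the last joint's range is limited). The gripper opens to 85 mm and grips with 20 to 120 N. Pads are 22 mm wide; open, the fingers measure 114 mm over their backs; the gripper's body (76 mm by 85 mm) begins 54 mm behind the grasp point. The pads swing forward as they close: fully open they stand 13 mm farther back than shut.
Start: joints at [-80.443, 19.595, 87.324, -0, 73.075, -8.365], TCP at [0.162, -0.5, 0.25] pointing down, gripper open.
Joint ranges: [-145.02, 145.02], [-44.19, 115.74], [2.07, 154.8], [-57.11, 237.11], [16.16, 152.29], [-177.93, 177.93]. Speed limits (degrees/s): [147.25, 147.25, 180, 180, 180, 180].

INTERFACE

Orientations are given as a 3x3 rotation matrix whose columns are the frame's x, y, z axes.
In Python, from bench import env, viewer, order gives the robot as it stands.
- The arm moves only by the tool send_rows, never from a script. Its argument "commands" is a list that holds one entry, the list of rows, each a list of 7 numbers: the shift along the tool's x, y, z in mm, then the turn, a rotation vector about the tool's x, y, z in degrees, then the closure, from 0 (fully open) to 1 (shut). In form: [[[x, y, z, rx, ry, rz, fingers], ...]]. A call has 1 to 8 rows; each row shifts and turns the commanded pose from where the row before left it, along the tool's axes as they then stand; what a row does not reach is not made up. A row lasts 1/8 s, in which the tool goes at most 62.5 mm and 10.7 degrees, less where a joint would pass 70% of its speed; a pose out of reach is approached as far as the arm can. A call with a gripper value outside its range is refused whole. The fingers move at their own pace and stop on an object; "newtons" is the grip in N (left out, the last holds). Time passes only in rows, so rows that do not move let the fingers close. It gives the time, the measured TCP pose, the force, the opening and the grip force at its end, in the units of the state.
- env.get_state(): the state, without advancing time (a new reading comes with each control period).
- viewer.get_image(name): name is "side" or "top" or "wrist"; returns a dict with "pixels" (420x560x3 uint8, red, green, blue), "mtx" (3x3 intrinsics, pixels), "R" (3x3) and "t" (3): a world point X has camera coordinates R X + t. Camera axes: x right, y down, z forward; pixel columns grow to the right and rows downward; lengths in m; the calibration is good to about 2 mm. A picture is of the moment at which its call begins. There is no depth.
- order.hand_in(): hands the job in; it is judged then, once.
The state is a dict: "clock": time; "joints": joint angles; "qd": joint speeds; "tau": joint torques, N m; "eef_pos": TCP position; "tool_rot": TCP orientation; "ft_force": force on the tool from outside, world axes, zero at the start; "wrist_torque": the same for the moment, N m; "opening": opening from 0.0 (shut) to 1.0 (fully open); "finger_force": force on a finger pad.
Only numpy, scipy, OpenCV 4.12 (cv2) and the standard library are available. Lean on these libraries where they do the work, as an engineer would, in place of code of your own. Each camera call takes 0.05 s, during which the arm holds its last target. There are 200 camera calls.

## Working session

There is one attempt and no reset: what is moved stays moved. The work goes in short steps, Python scripts to look and compute and a tool call to move; the robot and the scene stay as the last step left them, time stands still between calls to the robot, and variables do not carry over. Pictures are saved under pics/ and viewed, at most 14 in all, crops included, and the job is handed in when it is done.

Besides the shell and the picture viewer there is one more tool, called by a JSON object that holds its "method" and its "body". send_rows: Moves the arm, as the interface text tells. Its arguments: {"type":"object","properties":{"commands":{"type":"array"},"newtons":{"type":"number"}},"required":["commands"]}

```bash
ls; mkdir -p pics; cat > h.py <<'E'
import numpy as np, cv2, json
from bench import env, viewer, order
def shot(n,tag):
    d=viewer.get_image(n); p=np.ascontiguousarray(np.array(d["pixels"])[:,:,::-1])
    cv2.imwrite(f"pics/{tag}.png",p); np.savez(f"pics/{tag}.npz",p=p,K=d["mtx"],R=d["R"],t=d["t"]); return p
def load(tag):
    return np.load(f"pics/{tag}.npz")
def ray(tag,uv,z):
    d=load(tag);K,R,t=d["K"],d["R"],d["t"]
    c=-R.T@t; v=R.T@np.linalg.solve(K,[uv[0],uv[1],1.]); return c+v*(z-c[2])/v[2]
def proj(tag,X):
    d=load(tag); x=d["K"]@(d["R"]@np.array(X,float)+d["t"]); return x[:2]/x[2]
def crop(tag,x0,y0,x1,y1,s,out):
    cv2.imwrite(f"pics/{out}.png",cv2.resize(load(tag)["p"][y0:y1,x0:x1],None,fx=s,fy=s,interpolation=cv2.INTER_CUBIC))
E
python3 - <<'E'
from h import *
a=shot("top","t0");b=shot("side","s0")
s=env.get_state();print(s)
for n in("t0","s0"):
    d=load(n);print(n,d["K"],-d["R"].T@d["t"])
cv2.imwrite("pics/top0.png",cv2.resize(a,(800,600),interpolation=2));cv2.imwrite("pics/side0.png",cv2.resize(b,(800,600),interpolation=2))
E
```

```text
pics
{'clock': 0.1, 'joints': array([-8.04418593e+01,  1.96302930e+01,  8.73712374e+01,  5.70012116e-04,
        7.30750373e+01, -8.36470646e+00]), 'qd': array([ 0.11032546, -0.06410459, -0.135665  ,  0.00778942,  0.01136559,
        0.01938353]), 'tau': array([ 1.96244451e-03, -4.34447336e+01, -2.46492094e+01, -8.71682732e-05,
        4.70209183e-03,  1.58511071e-06]), 'eef_pos': array([ 0.16153419, -0.49918538,  0.2497181 ]), 'tool_rot': array([[ 9.51472682e-01,  3.07733147e-01, -2.12514532e-04],
       [ 3.07733153e-01, -9.51471789e-01,  1.31938683e-03],
       [ 2.03817478e-04, -1.32075829e-03, -9.99999107e-01]]), 'ft_force': array([0.39737827, 2.00014542, 0.25025634]), 'wrist_torque': array([0.00381176, 0.003162  , 0.00130598]), 'finger_force': 0.0, 'opening': 1.002055477996991}
t0 [[522.95412436   0.         287.69024757]
 [  0.         522.95412436 206.57652942]
 [  0.           0.           1.        ]] [ 0.28280812 -0.01284197  1.36930402]
s0 [[426.07389648   0.         282.06210704]
 [  0.         426.07389648 211.92308162]
 [  0.           0.           1.        ]] [0.13909414 0.67446477 1.01845763]
```

View pics/top0.png

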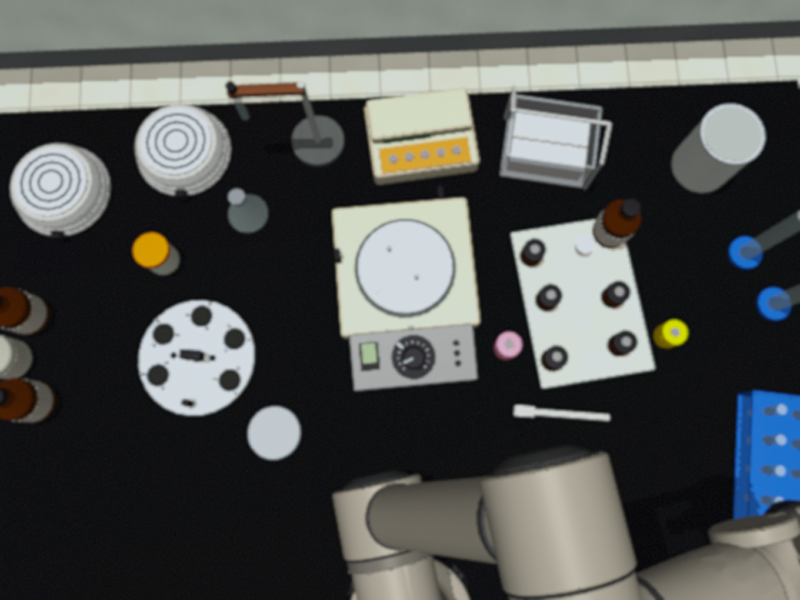

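View pics/side0.png

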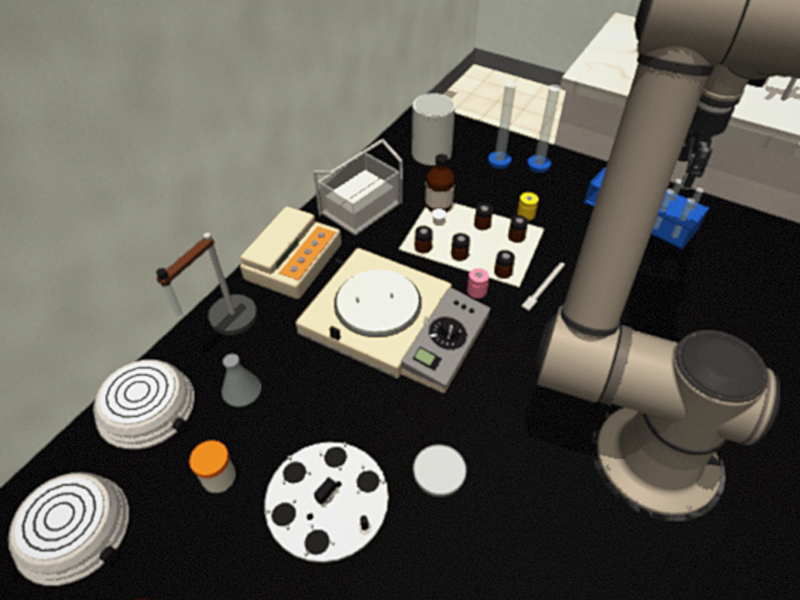

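Top picture (800×600): the carousel is at (197,357), its handle at (190,355) and its knob at (188,403). The changer plate is at (405,268) and the dial at (412,357). Candidates for amber jars are (533,252), (549,297), (616,294), (623,343) and (555,357). The things that could be mistaken for them are pink (508,345), yellow (672,333), crucible (586,245), reagent bottle (620,218) and the amber bottles at far left (20,310),(25,400).

```bash
python3 - <<'E'
from h import *
p=load("t0")["p"]
a=cv2.resize(p[200:300,90:190],(400,400),interpolation=2)
b=cv2.resize(p[135:280,225:345],(331,400),interpolation=2)
c=cv2.resize(p[145:275,350:490],(215,200),interpolation=2)
im=np.zeros((600,800,3),np.uint8); im[:400,:400]=a; im[:400,400:731]=b
cv2.imwrite("pics/c1.png",im[:400])
q=p[140:280,345:485]; cv2.imwrite("pics/c2.png",cv2.resize(q,(560,560),interpolation=2))
E
```

```text
(no output)
```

View pics/c1.png

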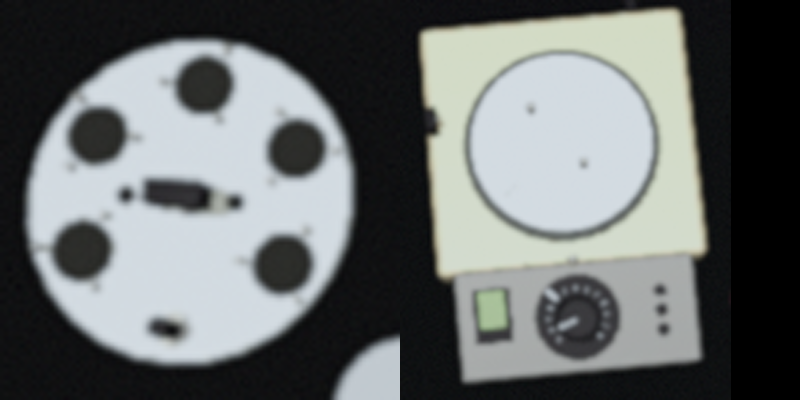

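View pics/c2.png

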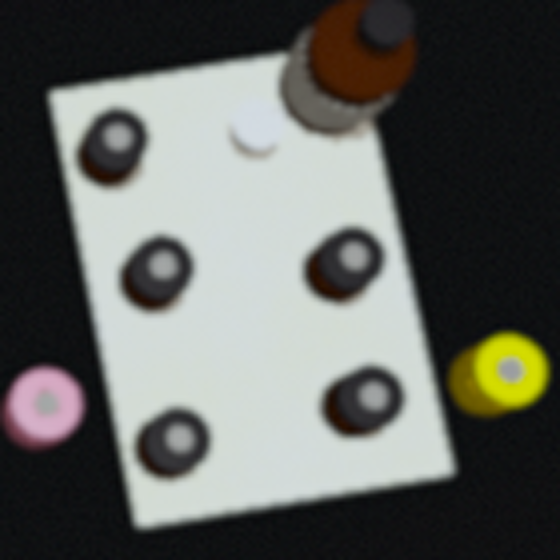

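The crops confirm five amber jars with black caps at c2 (113,145), (157,272), (345,262), (362,400) and (173,442). The carousel has its knob towards the robot, and the plate pegs are at c1 (531,108) (far one) and (583,163). Next, the positions.

```bash
cat >> h.py <<'E'
def ell(tag,x0,y0,x1,y1,lo=150):
    p=load(tag)["p"][y0:y1,x0:x1]; m=((p.min(2)>lo)*255).astype(np.uint8)
    c=max(cv2.findContours(m,0,1)[0],key=cv2.contourArea); h=cv2.convexHull(c); e=cv2.fitEllipse(h)
    return np.array(e[0])+[x0,y0],e
E
python3 - <<'E'
from h import *
c,e=ell("t0",90,205,185,297); print("carousel",c,e[1],ray("t0",c,.008))
f=lambda u,v:(90+(u+.5)/4-.5,200+(v+.5)/4-.5)
g=lambda u,v:(225+(u+.5)/2.758-.5,135+(v+.5)/2.758-.5)
j=lambda u,v:(345+(u+.5)/4-.5,140+(v+.5)/4-.5)
for n,q in(("h42",(126,194)),("h30",(235,202)),("knobbase",(182,332))): print(n,ray("t0",f(*q),.008))
print("handletop",ray("t0",f(173,193),.05))
for n,q,z in(("p42",(531,108),.076),("p30",(583,163),.076),("plate",(562,144),.062),("TL",(420,30),.05),("TR",(682,8),.05),("BR",(707,255),.05),("BL",(438,277),.05),("dialtop",(580,315),.08)):print(n,ray("t0",g(*q),z))
for q in((118,137),(164,265),(354,257),(374,397),(180,438)):print("jar",ray("t0",j(*q),.054))
for q in((45,403),(511,369)):print("look-alike",ray("t0",j(*q),.054))
E
```

```text
carousel [137.09370804 250.03676605] (77.78345489501953, 82.32341003417969) [0.46723619 0.37176845 0.008     ]
h42 [0.47414074 0.41354244 0.008     ]
h30 [0.46567921 0.34232328 0.008     ]
knobbase [0.3829049  0.37570359 0.008     ]
handletop [0.46753684 0.37065582 0.05      ]
p42 [ 0.62193631 -0.36095074  0.076     ]
p30 [ 0.56755547 -0.40378947  0.076     ]
plate [ 0.58965552 -0.39030898  0.062     ]
TL [ 0.71056566 -0.26911594  0.05      ]
TR [ 0.72135412 -0.52240907  0.05      ]
BR [ 0.4808886  -0.51750366  0.05      ]
BL [ 0.47155647 -0.26667819  0.05      ]
dialtop [ 0.42715851 -0.38548889  0.08      ]
jar [ 0.63264293 -0.25479711  0.054     ]
jar [ 0.54642865 -0.27763169  0.054     ]
jar [ 0.5461836  -0.40014169  0.054     ]
jar [ 0.45515084 -0.40359177  0.054     ]
jar [ 0.43463956 -0.27844844  0.054     ]
look-alike [ 0.46070398 -0.19485017  0.054     ]
look-alike [ 0.46912628 -0.49251317  0.054     ]
```

```bash
python3 - <<'E'
from h import *
c,e=ell("t0",90,205,185,297)
g=lambda u,v:(225+(u-400+.5)/2.758-.5,135+(v+.5)/2.758-.5)
for n,q,z in(("p42",(531,108),.076),("p30",(583,163),.076),("plate",(562,144),.062),("TL",(420,30),.05),("TR",(682,8),.05),("BR",(707,255),.05),("BL",(438,277),.05),("dialtop",(577,316),.08)):print(n,ray("t0",g(*q),z))
c,e=ell("t0",248,150,320,222,205);print(c,e[1],ray("t0",c,.062))
# joint6 zero: tool heading
s=env.get_state();R=s["tool_rot"];print(np.degrees(np.arctan2(R[1,1],R[0,1])))
d=shot("wrist","w0");D=load("w0");print(R.T@(-D["R"].T@D["t"]-s["eef_pos"]),(D["R"]@R).round(3),D["K"])
E
```

```text
p42 [0.63858706 0.0099094  0.076     ]
p30 [ 0.58408524 -0.03586518  0.076     ]
plate [ 0.60640622 -0.01738323  0.062     ]
TL [0.7277286  0.11351496 0.05      ]
TR [ 0.73857311 -0.13842423  0.05      ]
BR [ 0.49754881 -0.1470738   0.05      ]
BL [0.48816407 0.10248884 0.05      ]
dialtop [ 0.44253055 -0.02387637  0.08      ]
[283.10400391 186.29029846] (61.1483039855957, 63.00082015991211) [ 0.60803828 -0.01664125  0.062     ]
-72.07731144642746
[ 7.35341869e-02 -3.33408616e-05 -1.23694293e-01] [[ 0.     1.    -0.001]
 [-0.958 -0.    -0.288]
 [-0.288  0.001  0.958]] [[361.55959468   0.         281.71330211]
 [  0.         361.55959468 212.00997107]
 [  0.           0.           1.        ]]
```

```bash
cat >> h.py <<'E'
from scipy.spatial.transform import Rotation as Ro
def down(psi):
    p=np.radians(psi); y=np.array([np.cos(p),np.sin(p),0]); z=np.array([0,0,-1.]); return np.column_stack([np.cross(y,z),y,z])
def psi(R): return np.degrees(np.arctan2(R[1,1],R[0,1]))
def plan(wps,pose=None,step=50,rot=9):
    """wps: (x,y,z,psi|R|None,[n]); prints rows"""
    s=env.get_state(); p,R=(np.array(s["eef_pos"]),np.array(s["tool_rot"])) if pose is None else pose
    rows=[]
    for w in wps:
        tp=np.array(w[:3],float); tR=R if w[3] is None else (down(w[3]) if np.isscalar(w[3]) else w[3])
        rv=Ro.from_matrix(R.T@tR).as_rotvec(degrees=True)
        n=w[4] if len(w)>4 else max(1,int(np.ceil(max(np.linalg.norm(tp-p)*1000/step,np.linalg.norm(rv)/rot))))
        p0=p.copy();R0=R
        for i in range(1,n+1):
            q=p0+(tp-p0)*i/n
            d=np.round(R.T@(q-p)*1000,1); r=np.round(rv/n,1)
            rows.append([*d,*r]); p=p+R@d/1000; R=R@Ro.from_rotvec(r,degrees=True).as_matrix()
    for i in range(0,len(rows),8): print(json.dumps([[float(v) for v in r] for r in rows[i:i+8]]))
    return p,R
E
python3 - <<'E'
from h import *
plan([(.48,-.22,.25,-50),(.5,.15,.25,-25),(.467,.371,.22,-5)],step=55)
E
```

```text
[[48.6, -21.0, 0.0, -0.0, -0.0, -2.8], [49.6, -18.5, 0.0, -0.0, -0.0, -2.8], [50.4, -16.1, 0.0, -0.0, -0.0, -2.8], [51.2, -13.7, 0.0, -0.0, -0.0, -2.8], [51.8, -11.1, 0.0, -0.0, -0.0, -2.8], [52.2, -8.6, 0.0, -0.0, -0.0, -2.8], [52.6, -6.0, 0.1, -0.0, -0.0, -2.8], [52.8, -3.4, -0.0, -0.0, -0.0, -2.8]]
[[36.4, -38.5, 0.1, -0.0, -0.0, -3.5], [38.7, -36.1, 0.0, -0.0, -0.0, -3.5], [40.8, -33.8, 0.1, -0.0, -0.0, -3.5], [42.7, -31.1, 0.0, -0.0, -0.0, -3.5], [44.6, -28.5, 0.1, -0.0, -0.0, -3.5], [46.3, -25.8, 0.0, -0.0, -0.0, -3.5], [47.8, -22.8, 0.1, -0.0, -0.0, -3.5], [37.2, -24.8, 6.0, -0.0, -0.0, -4.0]]
[[38.8, -22.1, 6.1, -0.0, -0.0, -4.0], [40.3, -19.4, 6.0, -0.0, -0.0, -4.0], [41.5, -16.5, 6.1, -0.0, -0.0, -4.0], [42.6, -13.6, 6.0, -0.0, -0.0, -4.0]]
```

```bash
python3 - <<'E'
from h import *
P=plan([(.48,-.22,.25,-50),(.605,-.015,.25,-50,5)],step=55)
plan([(.5,.18,.25,-25),(.467,.371,.20,-5)],P)
E
```

```text
[[48.6, -21.0, 0.0, -0.0, -0.0, -2.8], [49.6, -18.5, 0.0, -0.0, -0.0, -2.8], [50.4, -16.1, 0.0, -0.0, -0.0, -2.8], [51.2, -13.7, 0.0, -0.0, -0.0, -2.8], [51.8, -11.1, 0.0, -0.0, -0.0, -2.8], [52.2, -8.6, 0.0, -0.0, -0.0, -2.8], [52.6, -6.0, 0.1, -0.0, -0.0, -2.8], [52.8, -3.4, -0.0, -0.0, -0.0, -2.8]]
[[45.6, -15.1, 0.0, -0.0, -0.0, 0.1], [45.6, -15.2, 0.1, -0.0, -0.0, 0.1], [45.5, -15.2, 0.0, -0.0, -0.0, 0.1], [45.5, -15.3, 0.0, -0.0, -0.0, 0.1], [45.5, -15.4, 0.1, -0.0, -0.0, 0.1]]
[[8.9, -43.4, 0.0, -0.0, -0.0, -5.0], [12.6, -42.5, 0.1, -0.0, -0.0, -5.0], [16.2, -41.2, 0.0, -0.0, -0.0, -5.0], [19.8, -39.6, 0.1, -0.0, -0.0, -5.0], [23.2, -37.8, -0.0, -0.0, -0.0, -5.0], [31.7, -22.2, 10.0, -0.0, -0.0, -4.0], [33.3, -20.0, 10.1, -0.0, -0.0, -4.0], [34.5, -17.6, 10.0, -0.0, -0.0, -4.0]]
[[35.7, -15.1, 10.1, -0.0, -0.0, -4.0], [36.6, -12.6, 10.0, -0.0, -0.0, -4.0]]
```

{"method": "send_rows", "body": {"commands": [[[48.6,-21,0,0,0,-2.8,0],[49.6,-18.5,0,0,0,-2.8,0],[50.4,-16.1,0,0,0,-2.8,0],[51.2,-13.7,0,0,0,-2.8,0],[51.8,-11.1,0,0,0,-2.8,0],[52.2,-8.6,0,0,0,-2.8,0],[52.6,-6,0,0,0,-2.8,0],[52.8,-3.4,0,0,0,-2.8,0]]]}}

```text
clock: 1.15
eef_pos: [0.4811, -0.219, 0.2502]
tool_rot: [[0.761, 0.648, -0.0], [0.648, -0.761, -0.0], [-0.0, -0.0, -1.0]]
ft_force: [0.4, -1.1, -0.1]
opening: 1.001
finger_force: 0.0
```

{"method": "send_rows", "body": {"commands": [[[45.6,-15.1,0,0,0,0.1,0],[45.6,-15.2,0,0,0,0.1,0],[45.5,-15.2,0,0,0,0.1,0],[45.5,-15.3,0,0,0,0,0],[45.5,-15.4,0,0,0,0,0],[0,0,0,0,0,0,0],[0,0,0,0,0,0,0]]]}}

```text
clock: 2.02
eef_pos: [0.6046, -0.0154, 0.2498]
tool_rot: [[0.765, 0.643, -0.001], [0.643, -0.765, -0.0], [-0.001, -0.0, -1.0]]
ft_force: [1.2, 0.5, 0.6]
opening: 1.002
finger_force: 0.0
```

```bash
python3 - <<'E'
from h import *
a=shot("wrist","w1"); cv2.imwrite("pics/w1b.png",cv2.resize(a,(800,600),interpolation=2)); s=env.get_state(); print(s["eef_pos"],psi(s["tool_rot"]),s["clock"],s["joints"].round(1))
E
```

```text
[ 0.60451239 -0.0160093   0.25000616] -50.01037371699102 2.075 [-8.8 28.1 73.9 -0.  78.  41.3]
```

View pics/w1b.png

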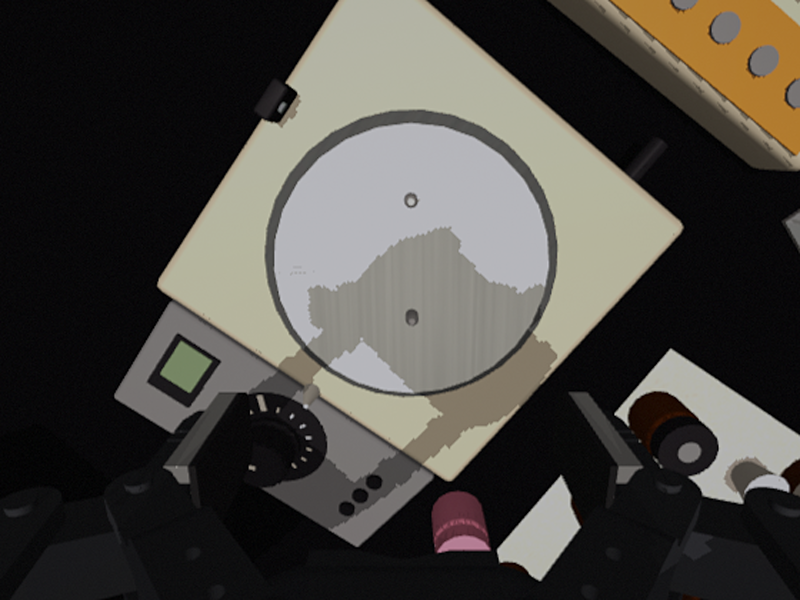

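Wrist view: the peg tips are at (411,198) and (411,315), the plate rim runs from x 275 to 547, and the white line is at (298,268).

```bash
python3 - <<'E'
from h import *
k=lambda u,v:((u+.5)*.7-.5,(v+.5)*.7-.5)
a=ray("w1",k(411,197),.076);b=ray("w1",k(411,313),.076)
print(a,b,np.linalg.norm(a-b)); d=(a-b)[:2];d/=np.linalg.norm(d);print("yaw",np.degrees(np.arctan2(-d[0],d[1])),"centre",a[:2]-.042*d,b[:2]+.03*d)
print(ray("w1",k(298,268),.062), (ray("w1",k(275,252),.062)+ray("w1",k(548,252),.062))/2)
P=(np.array([.6046,-.0160,.25]),down(-50))
plan([(.5,.18,.25,-25),(.467,.371,.20,-5)],P)
E
```

```text
[0.64331303 0.01064418 0.076     ] [ 0.59066873 -0.03404389  0.076     ] 0.06905393923344462
yaw -49.673135751409106 centre [ 0.6112937 -0.016536 ] [ 0.61353968 -0.01462947]
[0.56474143 0.03512566 0.062     ] [ 0.61746118 -0.0120252   0.062     ]
[[9.2, -43.5, 0.0, 0.0, 0.0, -5.0], [12.9, -42.5, 0.0, 0.0, 0.0, -5.0], [16.6, -41.2, 0.0, 0.0, 0.0, -5.0], [20.1, -39.6, 0.0, 0.0, 0.0, -5.0], [23.5, -37.8, 0.0, 0.0, 0.0, -5.0], [31.8, -22.1, 10.0, 0.0, 0.0, -4.0], [33.3, -19.9, 10.0, 0.0, 0.0, -4.0], [34.6, -17.4, 10.0, 0.0, 0.0, -4.0]]
[[35.7, -15.0, 10.0, 0.0, 0.0, -4.0], [36.7, -12.5, 10.0, 0.0, 0.0, -4.0]]
```

{"method": "send_rows", "body": {"commands": [[[8.9,-43.4,0,0,0,-5,0],[12.6,-42.5,0,0,0,-5,0],[16.2,-41.2,0,0,0,-5,0],[19.8,-39.6,0,0,0,-5,0],[23.2,-37.8,0,0,0,-5,0],[31.7,-22.2,10,0,0,-4,0],[33.3,-20,10,0,0,-4,0],[34.5,-17.6,10,0,0,-4,0]]]}}

```text
clock: 3.08
eef_pos: [0.4791, 0.2937, 0.2203]
tool_rot: [[0.224, 0.975, 0.001], [0.975, -0.224, -0.0], [0.0, 0.001, -1.0]]
ft_force: [1.3, -0.4, 0.5]
opening: 0.999
finger_force: 0.0
```

{"method": "send_rows", "body": {"commands": [[[35.7,-15.1,10,0,0,-4,0],[36.6,-12.6,10,0,0,-4,0],[0,0,0,0,0,0,0],[0,0,0,0,0,0,0]]]}}

```text
clock: 3.58
eef_pos: [0.4661, 0.3689, 0.2004]
tool_rot: [[0.089, 0.996, 0.0], [0.996, -0.089, -0.001], [-0.001, 0.0, -1.0]]
ft_force: [-0.2, 0.4, 0.3]
opening: 1.0
finger_force: 0.0
```

```bash
python3 - <<'E'
from h import *
a=shot("wrist","w2"); cv2.imwrite("pics/w2b.png",cv2.resize(a,(800,600),interpolation=2)); s=env.get_state(); print(s["eef_pos"],psi(s["tool_rot"]),s["clock"],s["joints"].round(1))
E
```

```text
[0.46628648 0.36878659 0.20070143] -5.1038421605850575 3.625 [31.  29.2 80.2 -0.  70.6 36.1]
```

View pics/w2b.png

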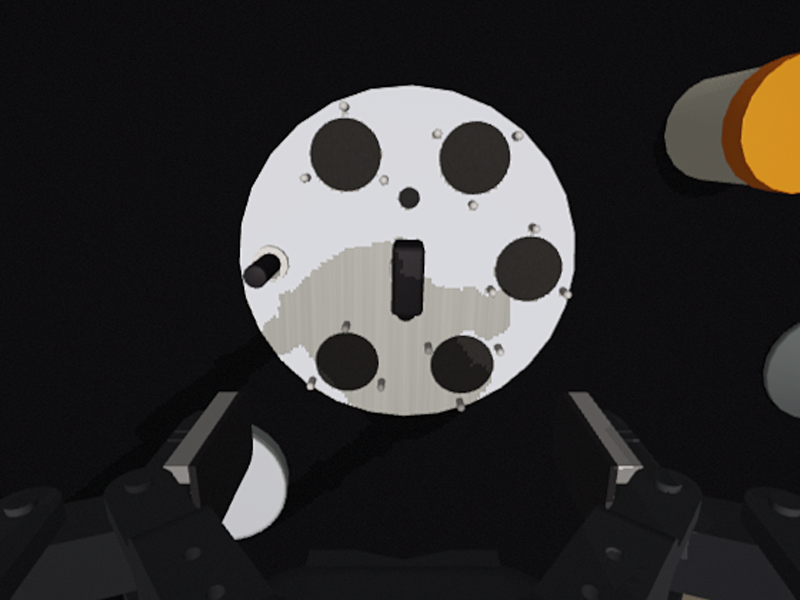

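Wrist view: the handle's top face spans about (393..424, 240..312), hole42 is at (409,198), and all five places are empty. The carousel lines up well with the tool.

```bash
python3 - <<'E'
from h import *
k=lambda u,v:((u+.5)*.7-.5,(v+.5)*.7-.5)
a=ray("w2",k(408.5,241),.05);b=ray("w2",k(408.5,312),.05);print("handle",a,b,(a+b)/2,np.linalg.norm(a-b))
print("hole",ray("w2",k(409,198),.008),"knobbase",ray("w2",k(274,262),.008))
pts=[(240,250),(575,250),(408,85),(408,416),(290,131),(527,131),(290,370),(524,372)]
X=np.array([ray("w2",k(*q),.008) for q in pts])[:,:2]
A=np.c_[2*X,np.ones(len(X))];r=np.linalg.lstsq(A,(X**2).sum(1),rcond=None)[0];print("disc",r[:2],np.sqrt(r[2]+r[:2]@r[:2]))
# plate same
pts=[(275,252),(547,252),(411,124),(411,393),(310,155),(512,155)]
X=np.array([ray("w1",k(*q),.062) for q in pts])[:,:2]
A=np.c_[2*X,np.ones(len(X))];r=np.linalg.lstsq(A,(X**2).sum(1),rcond=None)[0];print("plate",r[:2],np.sqrt(r[2]+r[:2]@r[:2]))
E
```

```text
handle [0.47169638 0.39380768 0.05      ] [0.46830036 0.35403706 0.05      ] [0.46999837 0.37392237 0.05      ] 0.03991534807286128
hole [0.47410877 0.4123578  0.008     ] knobbase [0.38682478 0.38063313 0.008     ]
disc [0.46989554 0.37057334] 0.10523869406730242
plate [ 0.61057099 -0.01729782] 0.08543405421463035
```

{"method": "send_rows", "body": {"commands": [[[2.4,2.5,40,0,0,0,0],[0,0,40,0,0,0,0.2],[0,0,40,0,0,0,0.3],[0,0,38.5,0,0,0,0.4],[0,0,0,0,0,0,0.6],[0,0,0,0,0,0,1],[0,0,0,0,0,0,1],[0,0,0,0,0,0,1]]], "newtons": 80}}

```text
clock: 4.62
eef_pos: [0.4695, 0.3725, 0.0436]
tool_rot: [[0.087, 0.996, 0.003], [0.996, -0.087, 0.001], [0.001, 0.003, -1.0]]
ft_force: [1.3, -3.6, 5.4]
opening: 0.19
finger_force: 80.2
```

{"method": "send_rows", "body": {"commands": [[[0,0,0,0,0,0,1],[0,0,0,0,0,0,1],[0,0,0,0,0,0,1],[0,0,0,0,0,0,1]]]}}

```text
clock: 5.12
eef_pos: [0.4694, 0.3725, 0.0436]
tool_rot: [[0.087, 0.996, 0.003], [0.996, -0.087, 0.001], [0.001, 0.003, -1.0]]
ft_force: [0.5, -2.6, 6.6]
opening: 0.196
finger_force: 80.4
```

```bash
python3 - <<'E'
from h import *
a=shot("wrist","w3"); cv2.imwrite("pics/w3b.png",cv2.resize(a,(800,600),interpolation=2)); s=env.get_state(); print(s["eef_pos"],s["tool_rot"].round(4),psi(s["tool_rot"]),s["clock"],s["ft_force"],s["finger_force"],s["opening"])
E
```

```text
[0.46942971 0.37251694 0.04360658] [[ 8.680e-02  9.962e-01  2.900e-03]
 [ 9.962e-01 -8.680e-02  9.000e-04]
 [ 1.200e-03  2.800e-03 -1.000e+00]] -4.977368933048208 5.175 [ 0.95873423 -3.33616102  6.58278543] 80.34944415092468 0.1963957790613705
```

View pics/w3b.png

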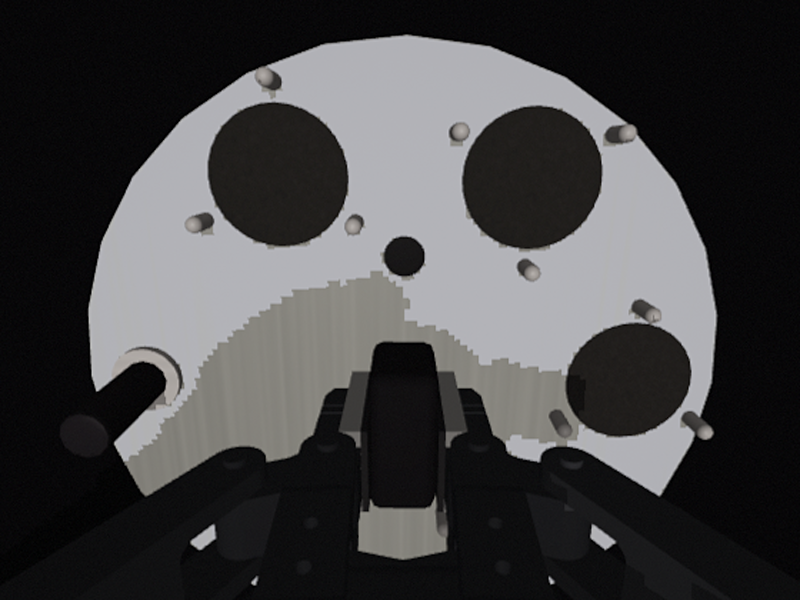

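The handle is gripped, and hole42 is at (404,256).

```bash
python3 - <<'E'
from h import *
k=lambda u,v:((u+.5)*.7-.5,(v+.5)*.7-.5)
s=env.get_state();R=s["tool_rot"];p=s["eef_pos"]
X=ray("w3",k(404.5,256),.008);print("hole",X,"tool",R.T@(X-p)*1000)
pts=[(89,317),(716,317),(407,35),(133,179),(677,186),(186,116),(626,116),(324,45),(490,46),(103,383+0)]
X=np.array([ray("w3",k(*q),.008) for q in pts[:9]])[:,:2]
A=np.c_[2*X,np.ones(len(X))];r=np.linalg.lstsq(A,(X**2).sum(1),rcond=None)[0];c=r[:2];print("disc",c,np.sqrt(r[2]+c@c), "tool",R.T[:2,:2]@(c-p[:2])*1000)
# other pegs from w1 relative to TCP with w1 pose
E
```

```text
hole [0.473694   0.41322317 0.008     ] tool [40.88011367  0.61527678 35.65736029]
disc [0.46992919 0.37209468] 0.10405715267697042 tool [-0.37733731  0.5342315 ]
```

```bash
python3 - <<'E'
from h import *
P=plan([(.4694,.3725,.25,-5,6)])
P=plan([(.53,.17,.25,-30,8),(.6115,-.0163,.25,-49.8,8)],P)
P=plan([(.6115,-.0163,.130,-49.8,6)],P)
E
```

```text
[[0.0, 0.1, -34.4, 0.0, -0.0, 0.0], [0.1, 0.1, -34.4, 0.0, -0.0, 0.0], [0.0, 0.1, -34.4, 0.0, -0.0, 0.0], [0.1, 0.1, -34.4, 0.0, -0.0, 0.0], [-0.0, 0.1, -34.4, 0.0, -0.0, 0.0], [0.0, 0.1, -34.4, 0.0, -0.0, 0.0]]
[[-24.6, 9.7, -0.0, 0.0, -0.0, 3.1], [-23.9, 11.1, -0.0, 0.0, -0.0, 3.1], [-23.4, 12.3, -0.0, 0.0, -0.0, 3.1], [-22.7, 13.6, -0.0, 0.0, -0.0, 3.1], [-21.9, 14.8, -0.0, 0.0, -0.0, 3.1], [-21.0, 15.9, -0.0, 0.0, -0.0, 3.1], [-20.2, 17.1, -0.0, 0.0, -0.0, 3.1], [-19.2, 18.1, -0.0, 0.0, -0.0, 3.1]]
[[-15.2, 20.4, 0.0, 0.0, -0.0, 2.5], [-14.2, 21.1, 0.0, 0.0, -0.0, 2.5], [-13.3, 21.6, 0.0, 0.0, -0.0, 2.5], [-12.4, 22.2, 0.0, 0.0, -0.0, 2.5], [-11.4, 22.8, 0.0, 0.0, -0.0, 2.5], [-10.3, 23.2, 0.0, 0.0, -0.0, 2.5], [-9.4, 23.6, 0.1, 0.0, -0.0, 2.5], [-8.3, 24.0, -0.0, 0.0, -0.0, 2.5]]
[[-0.1, -0.0, 20.0, 0.0, -0.0, 0.0], [-0.0, -0.0, 20.0, 0.0, -0.0, 0.0], [-0.1, -0.1, 20.0, 0.0, -0.0, 0.0], [-0.0, 0.0, 20.0, 0.0, -0.0, 0.0], [-0.1, -0.0, 20.0, 0.0, -0.0, 0.0], [-0.1, -0.0, 20.0, 0.0, -0.0, 0.0]]
```

{"method": "send_rows", "body": {"commands": [[[0,0,-10,0,0,0,1],[0,0,-28,0,0,0,1],[0,0,-34,0,0,0,1],[0,0,-40,0,0,0,1],[0,0,-40,0,0,0,1],[0,0,-36,0,0,0,1],[0,0,-18,0,0,0,1],[0,0,0,0,0,0,1]]]}}

```text
clock: 6.18
eef_pos: [0.4684, 0.3728, 0.2492]
tool_rot: [[0.086, 0.996, 0.002], [0.996, -0.086, 0.001], [0.002, 0.002, -1.0]]
ft_force: [-0.3, -0.3, -5.5]
opening: 0.194
finger_force: 79.0
```

{"method": "send_rows", "body": {"commands": [[[-24.6,9.7,0,0,0,3.1,1],[-23.9,11.1,0,0,0,3.1,1],[-23.4,12.3,0,0,0,3.1,1],[-22.7,13.6,0,0,0,3.1,1],[-21.9,14.8,0,0,0,3.1,1],[-21,15.9,0,0,0,3.1,1],[-20.2,17.1,0,0,0,3.1,1],[-19.2,18.1,0,0,0,3.1,1]]]}}

```text
clock: 7.18
eef_pos: [0.5282, 0.1691, 0.2461]
tool_rot: [[0.498, 0.867, -0.003], [0.867, -0.498, -0.0], [-0.002, -0.003, -1.0]]
ft_force: [-0.2, 0.7, -5.0]
opening: 0.199
finger_force: 78.7
```

{"method": "send_rows", "body": {"commands": [[[-15.2,20.4,0,0,0,2.5,1],[-14.2,21.1,0,0,0,2.5,1],[-13.3,21.6,0,0,0,2.5,1],[-12.4,22.2,0,0,0,2.5,1],[-11.4,22.8,0,0,0,2.5,1],[-10.3,23.2,0,0,0,2.5,1],[-9.4,23.6,0,0,0,2.5,1],[-8.3,24,0,0,0,2.5,1]]]}}

```text
clock: 8.18
eef_pos: [0.6101, -0.017, 0.2462]
tool_rot: [[0.765, 0.645, -0.003], [0.645, -0.765, 0.001], [-0.002, -0.002, -1.0]]
ft_force: [0.3, -1.0, -3.8]
opening: 0.194
finger_force: 78.7
```

{"method": "send_rows", "body": {"commands": [[[0,0,10,0,0,0,1],[0,0,25,0,0,0,1],[0,0,35,0,0,0,1],[0,0,30,0,0,0,1],[0,0,20,0,0,0,1],[0,0,0,0,0,0,1],[0,0,0,0,0,0,1]]]}}

```text
clock: 9.05
eef_pos: [0.6107, -0.0161, 0.1284]
tool_rot: [[0.763, 0.646, 0.001], [0.646, -0.763, -0.0], [0.001, 0.001, -1.0]]
ft_force: [0.8, -0.7, -4.5]
opening: 0.196
finger_force: 78.7
```

```bash
python3 - <<'E'
from h import *
a=shot("wrist","w4");b=shot("side","s4"); s=env.get_state(); print(s["eef_pos"],psi(s["tool_rot"]),s["tool_rot"][:,2],s["clock"],s["ft_force"],s["finger_force"],s["opening"])
im=np.hstack([cv2.resize(a[120:300,190:370],(400,400),interpolation=2),cv2.resize(b[150:290,190:330],(400,400),interpolation=2)])
cv2.imwrite("pics/c4.png",im)
E
```

```text
[ 0.61098095 -0.01627787  0.1289473 ] -49.766019744318434 [ 2.06612291e-03 -3.00823825e-04 -9.99997820e-01] 9.15 [-0.44369269  0.51295807 -4.95357117] 78.71419072151184 0.19325457072126104
```

View pics/c4.png

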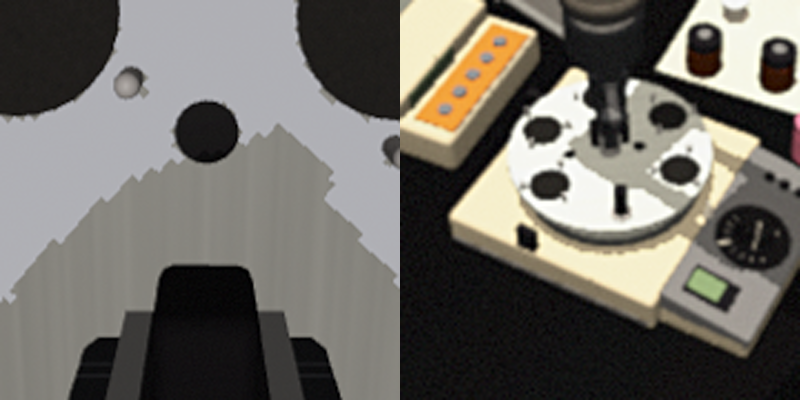

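The carousel hovers over the plate, aligned. I'll lower it gently and watch the force.

{"method": "send_rows", "body": {"commands": [[[0.5,0,4,0,0,0,1],[0,0,4,0,0,0,1],[0,0,3,0,0,0,1],[0,0,3,0,0,0,1],[0,0,0,0,0,0,1]]]}}

```text
clock: 9.78
eef_pos: [0.6106, -0.016, 0.1134]
tool_rot: [[0.764, 0.646, -0.001], [0.646, -0.764, 0.0], [-0.001, -0.0, -1.0]]
ft_force: [0.3, 0.6, -4.3]
opening: 0.196
finger_force: 78.8
```

{"method": "send_rows", "body": {"commands": [[[0,0,3,0,0,0,1],[0,0,2,0,0,0,1],[0,0,2,0,0,0,1],[0,0,0.5,0,0,0,1],[0,0,0,0,0,0,1]]]}}

```text
clock: 10.4
eef_pos: [0.6108, -0.0161, 0.1063]
tool_rot: [[0.764, 0.646, -0.0], [0.646, -0.764, -0.0], [-0.0, 0.0, -1.0]]
ft_force: [0.2, -0.2, -4.8]
opening: 0.197
finger_force: 78.9
```

{"method": "send_rows", "body": {"commands": [[[0,0,1,0,0,0,1],[0,0,0,0,0,0,1],[0,0,0.5,0,0,0,1],[0,0,0,0,0,0,1]]]}}

```text
clock: 10.9
eef_pos: [0.6109, -0.016, 0.1056]
tool_rot: [[0.763, 0.646, 0.001], [0.646, -0.763, -0.0], [0.0, 0.001, -1.0]]
ft_force: [-3.0, 0.1, 5.5]
opening: 0.194
finger_force: 80.0
```

The carousel is seated: the contact height matches and the fit is flat. Releasing.

{"method": "send_rows", "body": {"commands": [[[0,0,0,0,0,0,0.7],[0,0,0,0,0,0,0.6],[0,0,0,0,0,0,0.5],[0,0,0,0,0,0,0.5],[0,0,-20,0,0,0,0.5],[0,0,-40,0,0,0,0.5],[0,0,-50,0,0,0,0.5],[0,0,-40,0,0,0,0.5]]], "newtons": 40}}

```text
clock: 11.9
eef_pos: [0.6109, -0.0161, 0.2569]
tool_rot: [[0.764, 0.646, 0.002], [0.646, -0.764, -0.0], [0.001, 0.001, -1.0]]
ft_force: [0.6, -1.5, -1.2]
opening: 0.504
finger_force: 0.0
```

```bash
python3 - <<'E'
from h import *
a=shot("wrist","w5");b=shot("top","t5"); s=env.get_state(); print(s["eef_pos"],psi(s["tool_rot"]),s["clock"],s["opening"])
c=np.array([.6104,-.0165]); im=cv2.resize(a,(800,600),interpolation=2)
for f in(0,60,-60,120,-120):
    w=np.radians(f-49.8); X=[*(c+.076*np.array([np.cos(w),np.sin(w)])),.07]; u=proj("w5",X); print(f,np.round(X,4),u.round(1))
    cv2.drawMarker(im,tuple(int(v) for v in (u+.5)/.7),(0,0,255),0,10,1)
cv2.imwrite("pics/c5.png",im)
E
```

```text
[ 0.61277494 -0.01629863  0.26028454] -49.77725990219026 12.0 0.5011118533395464
0 [ 0.6595 -0.0745  0.07  ] [367.2 191.2]
60 [ 0.6852 -0.003   0.07  ] [326.8 113.9]
-60 [ 0.5847 -0.088   0.07  ] [321.7 259.8]
120 [0.6361 0.055  0.07  ] [235.2 113.8]
-120 [ 0.5356 -0.03    0.07  ] [240.4 259.8]
```

View pics/c5.png

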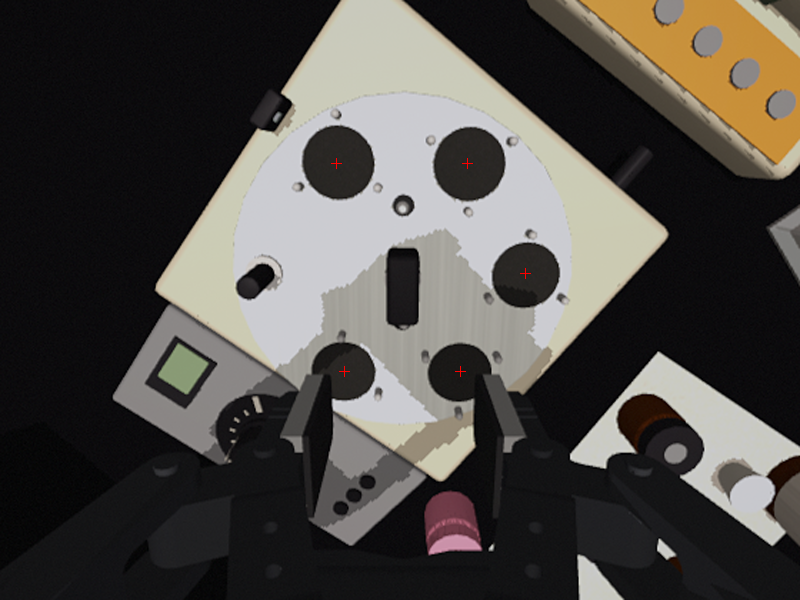

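Wrist view: the predicted place centres (red) fall on the dark place discs, and peg 42 shows through its hole at (403,205). The carousel is seated. Next, the jars: I'll check their positions by template match, then plan the first pick with a second grip turned 90° so the jar ends up centred both ways.

```bash
cat >> h.py <<'E'
C=np.array([.6104,-.0165])
def place(f):
    w=np.radians(f-49.8); return C+.076*np.array([np.cos(w),np.sin(w)])
def jars(tag):
    T=load("t0")["p"]; p=load(tag)["p"]; out=[]
    best=None
    for c in [(374,174),(386,206),(433,204),(438,239),(389.5,249)]:
        u,v=int(round(c[0])),int(round(c[1])); t=T[v-8:v+9,u-8:u+9]
        m=cv2.matchTemplate(p,t,cv2.TM_CCOEFF_NORMED); best=m if best is None else np.maximum(best,m)
    best[:, :330]=0; best[:120]=0; best[300:]=0
    while best.max()>.8:
        v,u=np.unravel_index(best.argmax(),best.shape); X=ray(tag,(u+8,v+8),.054)[:2]+[.0025,-.0007]
        out.append((round(float(best[v,u]),2),X.round(3))); best[max(v-8,0):v+9,max(u-8,0):u+9]=0
    return out
def pick(J,p1,p2,pose=None):
    x,y=J
    print("to jar (cl .2)");P=plan([(x,y,.2,p1),(x,y,.038,p1,4)],pose)
    print("turn (cl .2)");P=plan([(x,y,.038,p2)],P,rot=10)
    return P
def put(f,p3,pose=None):
    s=env.get_state();p=s["eef_pos"] if pose is None else pose[0]
    x,y=place(f)
    print("lift+carry (cl 1)");P=plan([(p[0],p[1],.2,None,4),(x,y,.2,p3),(x,y,.125,p3,4)],pose,step=40,rot=8)
    return P
E
python3 - <<'E'
from h import *
for j in jars("t0"):print(j)
print("now")
for j in jars("t5"):print(j)
pick((.549,-.278),-50,-140)
E
```

```text
(1.0, array([ 0.549, -0.279]))
(1.0, array([ 0.457, -0.404]))
(1.0, array([ 0.635, -0.255]))
(1.0, array([ 0.437, -0.28 ]))
(1.0, array([ 0.548, -0.4  ]))
now
(1.0, array([ 0.549, -0.279]))
(1.0, array([ 0.437, -0.28 ]))
(1.0, array([ 0.548, -0.4  ]))
(1.0, array([ 0.635, -0.255]))
(1.0, array([ 0.457, -0.404]))
to jar (cl .2)
[[-36.3, 26.4, 10.0, 0.1, -0.1, 0.0], [-36.4, 26.3, 10.0, 0.1, -0.1, 0.0], [-36.3, 26.4, 10.1, 0.1, -0.1, 0.0], [-36.3, 26.5, 10.0, 0.1, -0.1, 0.0], [-36.3, 26.4, 10.1, 0.1, -0.1, 0.0], [-36.2, 26.4, 10.1, 0.1, -0.1, 0.0], [0.2, 0.1, 40.5, -0.0, 0.1, 0.1], [0.0, 0.2, 40.5, -0.0, 0.1, 0.1]]
[[0.1, 0.1, 40.5, -0.0, 0.1, 0.1], [-0.1, 0.1, 40.5, -0.0, 0.1, 0.1]]
turn (cl .2)
[[-0.0, 0.0, 0.0, -0.0, -0.0, 10.0], [-0.0, 0.0, 0.0, -0.0, -0.0, 10.0], [-0.0, 0.0, 0.0, -0.0, -0.0, 10.0], [-0.0, 0.0, 0.0, -0.0, -0.0, 10.0], [-0.0, 0.0, 0.0, -0.0, -0.0, 10.0], [-0.0, 0.0, 0.0, -0.0, -0.0, 10.0], [0.0, 0.0, 0.0, -0.0, -0.0, 10.0], [0.0, 0.0, 0.0, -0.0, -0.0, 10.0]]
[[0.0, 0.0, 0.0, -0.0, -0.0, 10.0]]
```

{"method": "send_rows", "body": {"commands": [[[-36.3,26.4,10,0,0,0,0.2],[-36.3,26.4,10,0,0,0,0.2],[-36.3,26.4,10,0,0,0,0.2],[-36.3,26.4,10,0,0,0,0.2],[-36.3,26.4,10,0,0,0,0.2],[-36.2,26.4,10,0,0,0,0.2],[0,0,30,0,0,0,0.2],[0,0,50,0,0,0,0.2]]]}}

```text
clock: 13.0
eef_pos: [0.5472, -0.2789, 0.1146]
tool_rot: [[0.765, 0.645, 0.003], [0.645, -0.765, -0.002], [0.001, 0.003, -1.0]]
ft_force: [0.4, -0.5, -0.3]
opening: 0.8
finger_force: 0.0
```

{"method": "send_rows", "body": {"commands": [[[0,0,50,0,0,0,0.2],[0,0,32,0,0,0,0.2],[0,0,0,0,0,0,0.2],[0,0,0,0,0,0,1],[0,0,0,0,0,0,1],[0,0,0,0,0,0,1],[0,0,0,0,0,0,1]]], "newtons": 30}}

```text
clock: 13.88
eef_pos: [0.5477, -0.2781, 0.0346]
tool_rot: [[0.764, 0.646, 0.003], [0.646, -0.764, -0.002], [0.001, 0.003, -1.0]]
ft_force: [-0.0, 0.3, 6.4]
opening: 0.508
finger_force: 31.1
```

```bash
python3 - <<'E'
from h import *
a=shot("wrist","w6"); s=env.get_state(); print(s["eef_pos"],psi(s["tool_rot"]),s["clock"],s["opening"],s["finger_force"],s["joints"].round(0))
cv2.imwrite("pics/c6.png",a)
E
```

```text
[ 0.54773846 -0.27816172  0.03456442] -49.77973387170033 13.925 0.5101237367599959 31.082425117492676 [-34.  42.  86.  -0.  52.  16.]
```

View pics/c6.png

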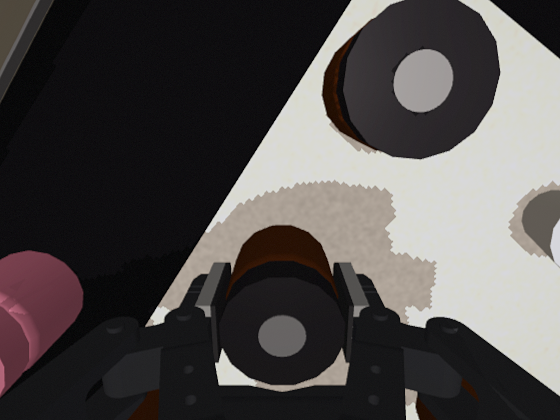

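The jar sits squarely between the pads. I'll open, turn 90° and grip again 4 mm higher.

{"method": "send_rows", "body": {"commands": [[[0,0,-2,0,0,0,0.25],[0,0,-2,0,0,0,0.25],[0,0,0,0,0,10,0.25],[0,0,0,0,0,10,0.25],[0,0,0,0,0,10,0.25],[0,0,0,0,0,10,0.25],[0,0,0,0,0,10,0.25],[0,0,0,0,0,10,0.25]]]}}

```text
clock: 14.92
eef_pos: [0.5467, -0.2775, 0.0368]
tool_rot: [[0.939, -0.344, -0.0], [-0.344, -0.939, 0.0], [-0.0, 0.0, -1.0]]
ft_force: [-0.1, -0.1, -0.0]
opening: 0.746
finger_force: 0.0
```

{"method": "send_rows", "body": {"commands": [[[0,0,0,0,0,10,0.25],[0,0,0,0,0,10,0.25],[0,0,0,0,0,10,0.25],[0,0,0,0,0,0,0.25],[0,0,0,0,0,0,1],[0,0,0,0,0,0,1],[0,0,0,0,0,0,1],[0,0,0,0,0,0,1]]], "newtons": 40}}

```text
clock: 15.92
eef_pos: [0.547, -0.2776, 0.037]
tool_rot: [[0.646, -0.763, 0.0], [-0.763, -0.646, -0.0], [0.0, -0.0, -1.0]]
ft_force: [0.1, 0.6, 2.0]
opening: 0.502
finger_force: 40.6
```

```bash
python3 - <<'E'
from h import *
s=env.get_state(); print(s["eef_pos"],psi(s["tool_rot"]),s["opening"],s["finger_force"]); put(120,-109.8)
E
```

```text
[ 0.54697292 -0.27761735  0.03697394] -139.74915167675763 0.5019964107820686 40.630749464035034
lift+carry (cl 1)
[[0.0, -0.0, -40.8, 0.0, 0.0, 0.0], [0.0, -0.0, -40.7, 0.0, 0.0, 0.0], [0.1, -0.0, -40.8, 0.0, 0.0, 0.0], [-0.0, -0.0, -40.7, 0.0, 0.0, 0.0], [-21.8, -31.4, -0.0, 0.0, -0.0, -3.3], [-20.0, -32.7, -0.0, 0.0, -0.0, -3.3], [-18.0, -33.7, -0.0, 0.0, -0.0, -3.3], [-16.1, -34.8, -0.0, 0.0, -0.0, -3.3]]
[[-14.1, -35.6, -0.0, 0.0, -0.0, -3.3], [-11.9, -36.3, -0.1, 0.0, -0.0, -3.3], [-9.9, -37.0, 0.0, 0.0, -0.0, -3.3], [-7.7, -37.4, 0.0, 0.0, -0.0, -3.3], [-5.6, -37.9, 0.0, 0.0, -0.0, -3.3], [-0.0, -0.0, 18.8, 0.0, -0.0, -0.1], [-0.0, -0.0, 18.7, 0.0, -0.0, -0.1], [-0.0, -0.0, 18.8, 0.0, -0.0, -0.1]]
[[-0.0, -0.0, 18.7, 0.0, -0.0, -0.1]]
```

{"method": "send_rows", "body": {"commands": [[[0,0,-25,0,0,0,1],[0,0,-46,0,0,0,1],[0,0,-50,0,0,0,1],[0,0,-42,0,0,0,1],[-21.8,-31.4,0,0,0,-3.3,1],[-20,-32.7,0,0,0,-3.3,1],[-18,-33.7,0,0,0,-3.3,1],[-16.1,-34.8,0,0,0,-3.3,1]]]}}

```text
clock: 16.92
eef_pos: [0.5865, -0.1285, 0.1993]
tool_rot: [[0.804, -0.594, -0.001], [-0.594, -0.804, 0.0], [-0.001, 0.0, -1.0]]
ft_force: [0.8, 0.0, -0.8]
opening: 0.505
finger_force: 40.9
```

{"method": "send_rows", "body": {"commands": [[[-14.1,-35.6,0,0,0,-3.3,1],[-11.9,-36.3,0,0,0,-3.3,1],[-9.9,-37,0,0,0,-3.3,1],[-7.7,-37.4,0,0,0,-3.3,1],[-5.6,-37.9,0,0,0,-3.3,1],[0,0,30,0,0,0,1],[0,0,35,0,0,0,1],[0,0,10,0,0,0,1]]]}}

```text
clock: 17.92
eef_pos: [0.6345, 0.0552, 0.122]
tool_rot: [[0.939, -0.343, -0.005], [-0.343, -0.939, 0.0], [-0.005, 0.002, -1.0]]
ft_force: [-0.2, 0.7, 0.2]
opening: 0.504
finger_force: 40.9
```

{"method": "send_rows", "body": {"commands": [[[0,0,0,0,0,0,1],[0,0,0,0,0,0,1]]]}}

```text
clock: 18.18
eef_pos: [0.637, 0.0548, 0.1263]
tool_rot: [[0.939, -0.343, 0.003], [-0.343, -0.939, -0.0], [0.002, -0.001, -1.0]]
ft_force: [0.5, 0.7, -1.3]
opening: 0.502
finger_force: 40.9
```

```bash
cat >> h.py <<'E'
def err(f,z):
    s=env.get_state();R=s["tool_rot"];x,y=place(f); print("pose",s["eef_pos"].round(4),psi(s["tool_rot"]).round(1),"t",s["clock"],"ft",s["ft_force"].round(1),"go(tool mm)",(R.T@(np.array([x,y,z])-s["eef_pos"])*1000).round(1))
E
python3 - <<'E'
from h import *
err(120,.107); shot("top","t7"); print(jars("t7"))
E
```

```text
pose [0.637  0.0548 0.1263] -110.1 t 18.175 ft [ 0.5  0.7 -1.3] go(tool mm) [-0.9  0.2 19.3]
[(1.0, array([ 0.437, -0.28 ])), (1.0, array([ 0.635, -0.255])), (1.0, array([ 0.457, -0.404])), (1.0, array([ 0.548, -0.4  ]))]
```

{"method": "send_rows", "body": {"commands": [[[-0.5,0.2,5,0,0,0,1],[0,0,5,0,0,0,1],[0,0,4,0,0,0,1],[0,0,3,0,0,0,1],[0,0,1,0,0,0,1],[0,0,0,0,0,0,1]]]}}

```text
clock: 18.98
eef_pos: [0.6356, 0.055, 0.107]
tool_rot: [[0.939, -0.343, 0.0], [-0.343, -0.939, -0.0], [0.0, 0.0, -1.0]]
ft_force: [-1.2, -0.4, 0.9]
opening: 0.506
finger_force: 41.0
```

```bash
python3 - <<'E'
from h import *
err(120,.107)
E
```

```text
pose [0.6356 0.055  0.107 ] -110.1 t 18.975 ft [-1.2 -0.4  0.9] go(tool mm) [ 0.5 -0.2 -0. ]
```

{"method": "send_rows", "body": {"commands": [[[0,0,0.8,0,0,0,1],[0,0,0,0,0,0,0.42],[0,0,0,0,0,0,0.35],[0,0,0,0,0,0,0.3],[0,0,-15,0,0,0,0.3],[0,0,-35,0,0,0,0.3],[0,0,-30,0,0,0,0.3],[0,0,-13,0,0,0,0.3]]]}}

```text
clock: 19.98
eef_pos: [0.6365, 0.055, 0.202]
tool_rot: [[0.939, -0.343, 0.004], [-0.343, -0.939, -0.0], [0.004, -0.001, -1.0]]
ft_force: [-0.2, 0.1, 0.0]
opening: 0.702
finger_force: 0.0
```

```bash
python3 - <<'E'
from h import *
shot("top","t8"); print(jars("t8"),env.get_state()["eef_pos"]); pick((.635,-.255),-109.8,-19.8)
shot("wrist","w8"); print(proj("w8",[*place(120),.124]).round(0)); a=load("w8")["p"]; b=load("t8")["p"]
cv2.imwrite("pics/c8.png",np.hstack([a,cv2.resize(b[130:280,230:345],(322,420),interpolation=2)])[:, 80:])
E
```

```text
[(1.0, array([ 0.437, -0.28 ])), (1.0, array([ 0.548, -0.4  ])), (1.0, array([ 0.457, -0.404])), (1.0, array([ 0.635, -0.255]))] [0.63667105 0.05504187 0.20262411]
to jar (cl .2)
[[15.0, 41.7, 0.4, -0.0, -0.0, -0.0], [15.0, 41.7, 0.4, -0.0, -0.0, -0.0], [14.9, 41.6, 0.4, -0.0, -0.0, -0.0], [15.0, 41.7, 0.3, -0.0, -0.0, -0.0], [15.0, 41.7, 0.4, -0.0, -0.0, -0.0], [15.0, 41.7, 0.4, -0.0, -0.0, -0.0], [14.9, 41.7, 0.4, -0.0, -0.0, -0.0], [-0.2, 0.1, 40.5, -0.0, -0.1, -0.1]]
[[-0.1, 0.0, 40.5, -0.0, -0.1, -0.1], [-0.0, 0.1, 40.5, -0.0, -0.1, -0.1], [-0.0, 0.0, 40.5, -0.0, -0.1, -0.1]]
turn (cl .2)
[[-0.0, 0.0, -0.0, -0.0, 0.0, -10.0], [-0.0, 0.0, -0.0, -0.0, 0.0, -10.0], [-0.0, 0.0, -0.0, -0.0, 0.0, -10.0], [-0.0, 0.0, -0.0, -0.0, 0.0, -10.0], [-0.0, 0.0, -0.0, -0.0, 0.0, -10.0], [-0.0, -0.0, -0.0, -0.0, 0.0, -10.0], [-0.0, -0.0, -0.0, -0.0, 0.0, -10.0], [-0.0, -0.0, -0.0, -0.0, 0.0, -10.0]]
[[-0.0, -0.0, -0.0, -0.0, 0.0, -10.0]]
[282. 234.]
```

View pics/c8.png

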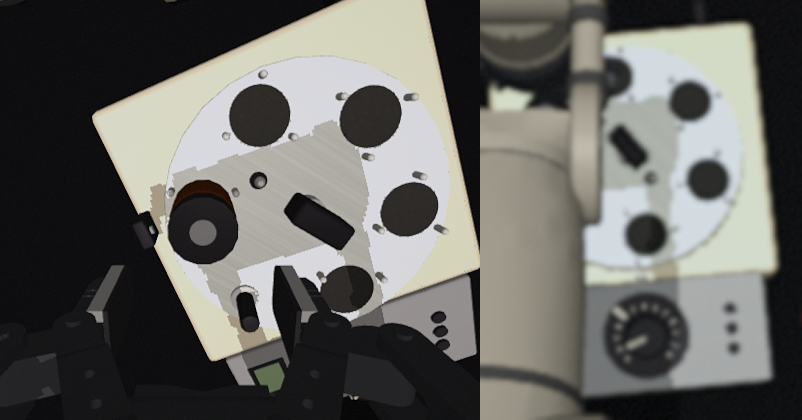

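The jar stands upright in its place, with its cap where predicted (282,233). Now the second jar, with the whole pick batched.

{"method": "send_rows", "body": {"commands": [[[15,41.7,0.4,0,0,0,0.2],[15,41.7,0.4,0,0,0,0.2],[15,41.7,0.4,0,0,0,0.2],[15,41.7,0.4,0,0,0,0.2],[15,41.7,0.4,0,0,0,0.2],[15,41.7,0.4,0,0,0,0.2],[15,41.7,0.4,0,0,0,0.2],[0,0,30,0,0,0,0.2]]]}}

```text
clock: 21.08
eef_pos: [0.6341, -0.2594, 0.1663]
tool_rot: [[0.938, -0.347, 0.003], [-0.347, -0.938, -0.002], [0.003, 0.001, -1.0]]
ft_force: [0.2, 0.8, 0.1]
opening: 0.799
finger_force: 0.0
```

{"method": "send_rows", "body": {"commands": [[[0,0,50,0,0,0,0.2],[0,0,50,0,0,0,0.2],[0,0,32,0,0,0,0.2],[0,0,0,0,0,0,0.2],[0,0,0,0,0,0,1],[0,0,0,0,0,0,1],[0,0,0,0,0,0,1],[0,0,0,0,0,0,1]]], "newtons": 30}}

```text
clock: 22.08
eef_pos: [0.6348, -0.2556, 0.036]
tool_rot: [[0.939, -0.343, 0.003], [-0.343, -0.939, -0.001], [0.003, 0.001, -1.0]]
ft_force: [-0.5, 0.4, 6.5]
opening: 0.503
finger_force: 31.0
```

{"method": "send_rows", "body": {"commands": [[[0,0,0,0,0,0,0.25],[0,0,0,0,0,0,0.25],[0,0,0,0,0,-10,0.25],[0,0,0,0,0,-10,0.25],[0,0,0,0,0,-10,0.25],[0,0,0,0,0,-10,0.25],[0,0,0,0,0,-10,0.25],[0,0,0,0,0,-10,0.25]]]}}

```text
clock: 23.08
eef_pos: [0.6338, -0.2551, 0.0338]
tool_rot: [[0.763, 0.646, -0.001], [0.646, -0.763, 0.0], [-0.0, -0.001, -1.0]]
ft_force: [0.6, 0.3, 0.8]
opening: 0.749
finger_force: 0.0
```

{"method": "send_rows", "body": {"commands": [[[0,0,0,0,0,-10,0.25],[0,0,0,0,0,-10,0.25],[0,0,0,0,0,-10,0.25],[0,0,0,0,0,0,0.25],[0,0,0,0,0,0,1],[0,0,0,0,0,0,1],[0,0,0,0,0,0,1],[0,0,0,0,0,0,1]]], "newtons": 40}}

```text
clock: 24.08
eef_pos: [0.634, -0.2552, 0.0342]
tool_rot: [[0.344, 0.939, 0.0], [0.939, -0.344, -0.0], [-0.0, 0.0, -1.0]]
ft_force: [0.1, -0.1, 1.1]
opening: 0.505
finger_force: 40.7
```

```bash
python3 - <<'E'
from h import *
s=env.get_state(); print(s["eef_pos"],psi(s["tool_rot"]),s["opening"],s["finger_force"],s["joints"].round(0)); put(60,10.2)
E
```

```text
[ 0.63403369 -0.25518235  0.03422031] -20.107744395376635 0.5046778643319095 40.71067571640015 [-28.  48.  73.  -0.  59.  -8.]
lift+carry (cl 1)
[[-0.0, 0.0, -41.4, 0.0, 0.0, 0.0], [-0.0, 0.0, -41.5, 0.0, 0.0, 0.0], [-0.0, 0.0, -41.4, 0.0, 0.0, 0.0], [-0.0, 0.0, -41.5, 0.0, 0.0, 0.0], [36.3, -5.5, 0.0, 0.0, 0.0, -4.3], [36.7, -2.8, 0.0, 0.0, 0.0, -4.3], [36.7, -0.0, 0.0, 0.0, 0.0, -4.3], [36.7, 2.7, 0.0, 0.0, 0.0, -4.3]]
[[36.3, 5.5, 0.0, 0.0, 0.0, -4.3], [35.9, 8.2, 0.0, 0.0, 0.0, -4.3], [35.1, 10.8, 0.0, 0.0, 0.0, -4.3], [-0.0, 0.0, 18.8, 0.0, 0.0, -0.1], [-0.0, 0.0, 18.7, 0.0, 0.0, -0.1], [-0.0, 0.0, 18.8, 0.0, 0.0, -0.1], [-0.0, 0.0, 18.7, 0.0, 0.0, -0.1]]
```

{"method": "send_rows", "body": {"commands": [[[0,0,-25,0,0,0,1],[0,0,-46,0,0,0,1],[0,0,-50,0,0,0,1],[0,0,-45,0,0,0,1],[36.3,-5.5,0,0,0,-4.3,1],[36.7,-2.8,0,0,0,-4.3,1],[36.7,0,0,0,0,-4.3,1],[36.7,2.7,0,0,0,-4.3,1]]]}}

```text
clock: 25.08
eef_pos: [0.6631, -0.1099, 0.1998]
tool_rot: [[0.048, 0.999, -0.001], [0.999, -0.048, 0.0], [0.0, -0.001, -1.0]]
ft_force: [-0.0, -0.4, -1.6]
opening: 0.504
finger_force: 41.0
```

{"method": "send_rows", "body": {"commands": [[[36.3,5.5,0,0,0,-4.3,1],[35.9,8.2,0,0,0,-4.3,1],[35.1,10.8,0,0,0,-4.3,1],[0,0,30,0,0,0,1],[0,0,35,0,0,0,1],[0,0,12,0,0,0,1],[0,0,0,0,0,0,1],[0,0,0,0,0,0,1]]]}}

```text
clock: 26.08
eef_pos: [0.6859, -0.0033, 0.1248]
tool_rot: [[-0.174, 0.985, 0.003], [0.985, 0.174, -0.0], [-0.001, 0.003, -1.0]]
ft_force: [1.0, 1.5, -1.1]
opening: 0.506
finger_force: 41.0
```

```bash
python3 - <<'E'
from h import *
err(60,.1042)
E
```

```text
pose [ 0.6859 -0.0033  0.1248] 10.0 t 26.075 ft [ 1.   1.5 -1.1] go(tool mm) [ 0.4 -0.7 20.6]
```

{"method": "send_rows", "body": {"commands": [[[0.3,-0.5,5,0,0,0,1],[0,0,5,0,0,0,1],[0,0,5,0,0,0,1],[0,0,3,0,0,0,1],[0,0,2,0,0,0,1],[0,0,0.5,0,0,0,1],[0,0,0,0,0,0,1]]]}}

```text
clock: 26.95
eef_pos: [0.6844, -0.0028, 0.1042]
tool_rot: [[-0.174, 0.985, 0.0], [0.985, 0.174, -0.0], [-0.0, 0.0, -1.0]]
ft_force: [-4.9, 0.6, 6.6]
opening: 0.508
finger_force: 41.6
```

```bash
python3 - <<'E'
from h import *
err(60,.1042)
E
```

```text
pose [ 0.6844 -0.0028  0.1042] 10.0 t 26.95 ft [-4.9  0.6  6.6] go(tool mm) [-0.4  0.8 -0. ]
```

{"method": "send_rows", "body": {"commands": [[[0,0,0,0,0,0,0.42],[0,0,0,0,0,0,0.35],[0,0,0,0,0,0,0.3],[0,0,-15,0,0,0,0.3],[0,0,-35,0,0,0,0.3],[0,0,-30,0,0,0,0.3],[0,0,-16,0,0,0,0.3],[0,0,0,0,0,0,0.3]]]}}

```text
clock: 27.95
eef_pos: [0.685, -0.0028, 0.2002]
tool_rot: [[-0.174, 0.985, 0.003], [0.985, 0.174, -0.0], [-0.001, 0.003, -1.0]]
ft_force: [-0.6, -0.0, 0.4]
opening: 0.697
finger_force: 0.0
```

```bash
python3 - <<'E'
from h import *
shot("top","t9"); print(jars("t9"),env.get_state()["eef_pos"]); pick((.549,-.401),10.2,-79.8)
shot("wrist","w9")
E
```

```text
[(1.0, array([ 0.437, -0.28 ])), (1.0, array([ 0.548, -0.4  ])), (1.0, array([ 0.457, -0.404]))] [ 0.68437462 -0.00278991  0.19857457]
to jar (cl .2)
[[-41.0, -22.5, -0.2, 0.0, 0.0, -0.0], [-40.9, -22.5, -0.1, 0.0, 0.0, -0.0], [-41.0, -22.5, -0.2, 0.0, 0.0, -0.0], [-40.9, -22.5, -0.1, 0.0, 0.0, -0.0], [-41.0, -22.5, -0.2, 0.0, 0.0, -0.0], [-40.9, -22.6, -0.1, 0.0, 0.0, -0.0], [-41.0, -22.5, -0.2, 0.0, 0.0, -0.0], [-40.9, -22.5, -0.1, 0.0, 0.0, -0.0]]
[[-41.0, -22.5, -0.2, 0.0, 0.0, -0.0], [0.0, 0.0, 40.5, 0.0, 0.0, -0.0], [0.0, 0.0, 40.5, 0.0, 0.0, -0.0], [0.0, 0.0, 40.5, 0.0, 0.0, -0.0], [0.0, 0.0, 40.5, 0.0, 0.0, -0.0]]
turn (cl .2)
[[0.0, 0.0, 0.0, 0.0, 0.0, 10.0], [0.0, 0.0, 0.0, 0.0, 0.0, 10.0], [0.0, -0.0, 0.0, 0.0, 0.0, 10.0], [0.0, -0.0, 0.0, 0.0, 0.0, 10.0], [0.0, -0.0, 0.0, 0.0, 0.0, 10.0], [0.0, -0.0, 0.0, 0.0, 0.0, 10.0], [0.0, -0.0, 0.0, 0.0, 0.0, 10.0], [0.0, -0.0, 0.0, 0.0, 0.0, 10.0]]
[[0.0, -0.0, 0.0, 0.0, 0.0, 10.0]]
```

{"method": "send_rows", "body": {"commands": [[[-41,-22.5,0,0,0,0,0.2],[-41,-22.5,0,0,0,0,0.2],[-41,-22.5,0,0,0,0,0.2],[-41,-22.5,0,0,0,0,0.2],[-41,-22.5,0,0,0,0,0.2],[-41,-22.5,0,0,0,0,0.2],[-41,-22.5,0,0,0,0,0.2],[-41,-22.5,0,0,0,0,0.2]]]}}

```text
clock: 29.05
eef_pos: [0.5632, -0.3581, 0.1969]
tool_rot: [[-0.174, 0.985, -0.002], [0.985, 0.174, 0.002], [0.002, -0.002, -1.0]]
ft_force: [-0.3, -0.1, -0.3]
opening: 0.8
finger_force: 0.0
```

{"method": "send_rows", "body": {"commands": [[[-41,-22.5,0,0,0,0,0.2],[0,0,0,0,0,0,0.2],[0,0,30,0,0,0,0.2],[0,0,50,0,0,0,0.2],[0,0,48,0,0,0,0.2],[0,0,30,0,0,0,0.2],[0,0,0,0,0,0,0.2]]]}}

```text
clock: 29.92
eef_pos: [0.5479, -0.3988, 0.0368]
tool_rot: [[-0.175, 0.985, -0.006], [0.985, 0.175, 0.005], [0.006, -0.005, -1.0]]
ft_force: [-0.1, -0.5, -0.8]
opening: 0.8
finger_force: 0.0
```

{"method": "send_rows", "body": {"commands": [[[0,0,0,0,0,0,1],[0,0,0,0,0,0,1],[0,0,0,0,0,0,1],[0,0,0,0,0,0,1],[0,0,0,0,0,0,0.25],[0,0,0,0,0,0,0.25]]], "newtons": 30}}

```text
clock: 30.68
eef_pos: [0.5491, -0.4013, 0.0406]
tool_rot: [[-0.174, 0.985, -0.0], [0.985, 0.174, 0.0], [0.0, -0.0, -1.0]]
ft_force: [0.5, 0.1, -0.7]
opening: 0.754
finger_force: 0.0
```

{"method": "send_rows", "body": {"commands": [[[0,0,0,0,0,-10,0.25],[0,0,0,0,0,-10,0.25],[0,0,0,0,0,-10,0.25],[0,0,0,0,0,-10,0.25],[0,0,0,0,0,-10,0.25],[0,0,0,0,0,-10,0.25],[0,0,0,0,0,-10,0.25],[0,0,0,0,0,-10,0.25]]]}}

```text
clock: 31.68
eef_pos: [0.5491, -0.4013, 0.0403]
tool_rot: [[-1.0, -0.006, -0.001], [-0.006, 1.0, 0.0], [0.001, 0.0, -1.0]]
ft_force: [0.3, -0.1, -0.2]
opening: 0.749
finger_force: 0.0
```

{"method": "send_rows", "body": {"commands": [[[0,0,0,0,0,-10,0.25],[0,0,0,0,0,0,0.25],[0,0,0,0,0,0,1],[0,0,0,0,0,0,1],[0,0,0,0,0,0,1],[0,0,0,0,0,0,1]]], "newtons": 40}}

```text
clock: 32.42
eef_pos: [0.5493, -0.4015, 0.0408]
tool_rot: [[-0.985, -0.174, 0.0], [-0.174, 0.985, -0.0], [-0.0, -0.0, -1.0]]
ft_force: [-0.5, -0.6, 0.9]
opening: 0.503
finger_force: 40.7
```

```bash
python3 - <<'E'
from h import *
s=env.get_state(); print(s["eef_pos"],psi(s["tool_rot"]),s["opening"],s["finger_force"],s["joints"].round(0)); put(0,130.2)
E
```

```text
[ 0.54934331 -0.40145825  0.0407881 ] 99.99445698473461 0.5031129726066699 40.724709033966064 [ -43.   47.   73.   -0.   60. -143.]
lift+carry (cl 1)
[[-0.0, -0.0, -39.8, 0.0, 0.0, 0.0], [-0.0, -0.0, -39.8, 0.0, 0.0, 0.0], [-0.0, -0.0, -39.8, 0.0, 0.0, 0.0], [-0.0, -0.0, -39.8, 0.0, 0.0, 0.0], [-18.4, 33.6, -0.0, -0.0, 0.0, -3.4], [-20.3, 32.5, -0.0, -0.0, 0.0, -3.4], [-22.2, 31.3, -0.0, -0.0, 0.0, -3.4], [-24.0, 29.8, -0.0, -0.0, 0.0, -3.4]]
[[-25.8, 28.4, -0.0, -0.0, 0.0, -3.4], [-27.4, 26.8, -0.0, -0.0, 0.0, -3.4], [-28.9, 25.2, -0.1, -0.0, 0.0, -3.4], [-30.4, 23.4, 0.0, -0.0, 0.0, -3.4], [-31.7, 21.5, 0.0, -0.0, 0.0, -3.4], [0.0, 0.0, 18.8, -0.0, -0.0, 0.1], [0.0, 0.0, 18.7, -0.0, -0.0, 0.1], [0.0, 0.0, 18.8, -0.0, -0.0, 0.1]]
[[0.0, 0.0, 18.7, -0.0, -0.0, 0.1]]
```

{"method": "send_rows", "body": {"commands": [[[0,0,-25,0,0,0,1],[0,0,-46,0,0,0,1],[0,0,-48,0,0,0,1],[0,0,-41,0,0,0,1],[-18.4,33.6,0,0,0,-3.4,1],[-20.3,32.5,0,0,0,-3.4,1],[-22.2,31.3,0,0,0,-3.4,1],[-24,29.8,0,0,0,-3.4,1]]]}}

```text
clock: 33.42
eef_pos: [0.5983, -0.2549, 0.2004]
tool_rot: [[-0.916, -0.402, -0.001], [-0.402, 0.916, 0.0], [0.0, 0.0, -1.0]]
ft_force: [0.2, -0.1, -2.2]
opening: 0.501
finger_force: 40.9
```

{"method": "send_rows", "body": {"commands": [[[-25.8,28.4,0,0,0,-3.4,1],[-27.4,26.8,0,0,0,-3.4,1],[-28.9,25.2,0,0,0,-3.4,1],[-30.4,23.4,0,0,0,-3.4,1],[-31.7,21.5,0,0,0,-3.4,1],[0,0,25,0,0,0,1],[0,0,35,0,0,0,1],[0,0,12,0,0,0,1]]]}}

```text
clock: 34.42
eef_pos: [0.6579, -0.074, 0.126]
tool_rot: [[-0.759, -0.651, -0.005], [-0.651, 0.759, 0.001], [0.003, 0.004, -1.0]]
ft_force: [0.5, 0.9, -0.6]
opening: 0.499
finger_force: 40.9
```

{"method": "send_rows", "body": {"commands": [[[0,0,0,0,0,0,1],[0,0,0,0,0,0,1],[0,0,0,0,0,0,1]]]}}

```text
clock: 34.8
eef_pos: [0.6599, -0.0747, 0.1302]
tool_rot: [[-0.759, -0.651, 0.002], [-0.651, 0.759, -0.001], [-0.001, -0.002, -1.0]]
ft_force: [-0.0, 0.4, -1.2]
opening: 0.503
finger_force: 40.9
```

```bash
python3 - <<'E'
from h import *
err(0,.1108)
E
```

```text
pose [ 0.6599 -0.0747  0.1302] 130.6 t 34.8 ft [-0.   0.4 -1.2] go(tool mm) [ 0.3  0.5 19.4]
```

{"method": "send_rows", "body": {"commands": [[[0.2,0.2,5,0,0,0,1],[0,0,5,0,0,0,1],[0,0,4,0,0,0,1],[0,0,3,0,0,0,1],[0,0,2,0,0,0,1],[0,0,0.5,0,0,0,1],[0,0,0,0,0,0,1]]]}}

```text
clock: 35.67
eef_pos: [0.659, -0.0743, 0.1107]
tool_rot: [[-0.759, -0.651, 0.001], [-0.651, 0.759, -0.0], [-0.0, -0.001, -1.0]]
ft_force: [-4.0, 1.0, 8.5]
opening: 0.503
finger_force: 41.7
```

```bash
python3 - <<'E'
from h import *
err(0,.1108)
E
```

```text
pose [ 0.659  -0.0743  0.1107] 130.6 t 35.675 ft [-4.   1.   8.5] go(tool mm) [-0.2 -0.5 -0.1]
```

{"method": "send_rows", "body": {"commands": [[[0,0,0,0,0,0,0.42],[0,0,0,0,0,0,0.35],[0,0,0,0,0,0,0.3],[0,0,-15,0,0,0,0.3],[0,0,-35,0,0,0,0.3],[0,0,-30,0,0,0,0.3],[0,0,-10,0,0,0,0.3],[0,0,0,0,0,0,0.3]]]}}

```text
clock: 36.67
eef_pos: [0.6591, -0.0745, 0.1998]
tool_rot: [[-0.759, -0.651, 0.001], [-0.651, 0.759, -0.0], [-0.001, -0.001, -1.0]]
ft_force: [-0.0, 0.6, -0.3]
opening: 0.705
finger_force: 0.0
```

```bash
python3 - <<'E'
from h import *
shot("top","t10"); print(jars("t10"),env.get_state()["eef_pos"]); pick((.458,-.405),70.2,-19.8)
E
```

```text
[(1.0, array([ 0.437, -0.28 ])), (1.0, array([ 0.457, -0.404]))] [ 0.6586692  -0.07434405  0.19855182]
to jar (cl .2)
[[45.9, -15.0, -0.2, 0.0, -0.0, 7.6], [43.6, -21.0, -0.1, 0.0, -0.0, 7.6], [40.4, -26.6, -0.2, 0.0, -0.0, 7.6], [36.5, -31.7, -0.1, 0.0, -0.0, 7.6], [32.1, -36.2, -0.2, 0.0, -0.0, 7.6], [26.9, -40.1, -0.2, 0.0, -0.0, 7.6], [21.4, -43.4, -0.1, 0.0, -0.0, 7.6], [15.5, -45.8, -0.2, 0.0, -0.0, 7.6]]
[[-0.0, 0.0, 40.5, -0.0, -0.0, -0.1], [-0.1, 0.0, 40.5, -0.0, -0.0, -0.1], [-0.0, 0.0, 40.5, -0.0, -0.0, -0.1], [-0.0, 0.1, 40.5, -0.0, -0.0, -0.1]]
turn (cl .2)
[[-0.0, -0.0, 0.0, -0.0, -0.0, 9.0], [-0.0, -0.0, 0.0, -0.0, -0.0, 9.0], [-0.0, -0.0, 0.0, -0.0, -0.0, 9.0], [-0.0, -0.0, 0.0, -0.0, -0.0, 9.0], [-0.0, -0.0, 0.0, -0.0, -0.0, 9.0], [-0.0, 0.0, 0.0, -0.0, -0.0, 9.0], [-0.0, 0.0, 0.0, -0.0, -0.0, 9.0], [-0.0, 0.0, 0.0, -0.0, -0.0, 9.0]]
[[-0.0, 0.0, 0.0, -0.0, -0.0, 9.0], [-0.0, 0.0, 0.0, -0.0, -0.0, 9.0]]
```

{"method": "send_rows", "body": {"commands": [[[45.9,-15,0,0,0,7.6,0.2],[43.6,-21,0,0,0,7.6,0.2],[40.4,-26.6,0,0,0,7.6,0.2],[36.5,-31.7,0,0,0,7.6,0.2],[32.1,-36.2,0,0,0,7.6,0.2],[26.9,-40.1,0,0,0,7.6,0.2],[21.4,-43.4,0,0,0,7.6,0.2],[15.5,-45.8,0,0,0,7.6,0.2]]]}}

```text
clock: 37.72
eef_pos: [0.4569, -0.4058, 0.1975]
tool_rot: [[-0.937, 0.349, -0.002], [0.349, 0.937, 0.002], [0.003, 0.001, -1.0]]
ft_force: [0.5, -1.1, -0.1]
opening: 0.798
finger_force: 0.0
```

{"method": "send_rows", "body": {"commands": [[[0,0,0,0,0,0,0.2],[0,0,30,0,0,0,0.2],[0,0,50,0,0,0,0.2],[0,0,48,0,0,0,0.2],[0,0,31,0,0,0,0.2],[0,0,0,0,0,0,0.2]]]}}

```text
clock: 38.48
eef_pos: [0.4571, -0.4024, 0.0368]
tool_rot: [[-0.939, 0.343, -0.005], [0.343, 0.939, 0.006], [0.007, 0.004, -1.0]]
ft_force: [0.4, 0.4, 0.1]
opening: 0.8
finger_force: 0.0
```

{"method": "send_rows", "body": {"commands": [[[0,0,0,0,0,0,1],[0,0,0,0,0,0,1],[0,0,0,0,0,0,1],[0,0,0,0,0,0,1],[0,0,0,0,0,0,0.25],[0,0,0,0,0,0,0.25]]], "newtons": 30}}

```text
clock: 39.22
eef_pos: [0.4582, -0.405, 0.0402]
tool_rot: [[-0.939, 0.345, -0.0], [0.345, 0.939, 0.0], [0.0, -0.0, -1.0]]
ft_force: [0.2, -0.2, 0.9]
opening: 0.751
finger_force: 0.0
```

{"method": "send_rows", "body": {"commands": [[[0,0,0,0,0,10,0.25],[0,0,0,0,0,10,0.25],[0,0,0,0,0,10,0.25],[0,0,0,0,0,10,0.25],[0,0,0,0,0,10,0.25],[0,0,0,0,0,10,0.25],[0,0,0,0,0,10,0.25],[0,0,0,0,0,10,0.25]]]}}

```text
clock: 40.22
eef_pos: [0.4581, -0.405, 0.0399]
tool_rot: [[0.182, 0.983, -0.0], [0.983, -0.182, 0.0], [0.0, -0.0, -1.0]]
ft_force: [-0.0, -0.6, -0.5]
opening: 0.751
finger_force: 0.0
```

{"method": "send_rows", "body": {"commands": [[[0,0,0,0,0,10,0.25],[0,0,0,0,0,0,0.25],[0,0,0,0,0,0,1],[0,0,0,0,0,0,1],[0,0,0,0,0,0,1],[0,0,0,0,0,0,1]]], "newtons": 40}}

```text
clock: 40.98
eef_pos: [0.4584, -0.4052, 0.0403]
tool_rot: [[0.344, 0.939, 0.0], [0.939, -0.344, -0.0], [-0.0, 0.0, -1.0]]
ft_force: [0.2, -0.3, 2.3]
opening: 0.502
finger_force: 40.7
```

```bash
python3 - <<'E'
from h import *
s=env.get_state(); print(s["eef_pos"],psi(s["tool_rot"]),s["opening"],s["finger_force"],s["joints"].round(0)); put(-60,-109.8)
E
```

```text
[ 0.45836452 -0.40522565  0.04032761] -20.149078544836946 0.5021546923234943 40.66897809505463 [-49.  41.  86.  -0.  52. -28.]
lift+carry (cl 1)
[[-0.0, 0.0, -39.9, 0.0, 0.0, 0.0], [-0.0, 0.0, -39.9, 0.0, 0.0, 0.0], [-0.0, 0.0, -40.0, 0.0, 0.0, 0.0], [-0.0, 0.0, -39.9, 0.0, 0.0, 0.0], [28.4, 0.8, -0.0, 0.0, 0.0, 7.5], [28.3, -3.0, -0.0, 0.0, 0.0, 7.5], [27.7, -6.6, -0.0, 0.0, 0.0, 7.5], [26.6, -10.1, -0.0, 0.0, 0.0, 7.5]]
[[25.0, -13.6, -0.0, 0.0, 0.0, 7.5], [23.0, -16.7, -0.0, 0.0, 0.0, 7.5], [20.7, -19.5, -0.0, 0.0, 0.0, 7.5], [17.9, -22.1, -0.0, 0.0, 0.0, 7.5], [14.9, -24.3, -0.1, 0.0, 0.0, 7.5], [11.6, -25.9, 0.0, 0.0, 0.0, 7.5], [8.1, -27.3, 0.0, 0.0, 0.0, 7.5], [4.5, -28.1, 0.0, 0.0, 0.0, 7.5]]
[[-0.0, -0.0, 18.8, 0.0, -0.0, -0.1], [-0.0, -0.0, 18.7, 0.0, -0.0, -0.1], [-0.0, -0.0, 18.8, 0.0, -0.0, -0.1], [-0.0, -0.0, 18.7, 0.0, -0.0, -0.1]]
```

{"method": "send_rows", "body": {"commands": [[[0,0,-25,0,0,0,1],[0,0,-46,0,0,0,1],[0,0,-48,0,0,0,1],[0,0,-41,0,0,0,1],[28.4,0.8,0,0,0,7.5,1],[28.3,-3,0,0,0,7.5,1],[27.7,-6.6,0,0,0,7.5,1],[26.6,-10.1,0,0,0,7.5,1]]]}}

```text
clock: 41.98
eef_pos: [0.5006, -0.2983, 0.1998]
tool_rot: [[0.771, 0.637, -0.001], [0.637, -0.771, 0.001], [-0.0, -0.001, -1.0]]
ft_force: [1.3, 0.4, -0.1]
opening: 0.507
finger_force: 41.0
```

{"method": "send_rows", "body": {"commands": [[[25,-13.6,0,0,0,7.5,1],[23,-16.7,0,0,0,7.5,1],[20.7,-19.5,0,0,0,7.5,1],[17.9,-22.1,0,0,0,7.5,1],[14.9,-24.3,0,0,0,7.5,1],[11.6,-25.9,0,0,0,7.5,1],[8.1,-27.3,0,0,0,7.5,1],[4.5,-28.1,0,0,0,7.5,1]]]}}

```text
clock: 42.98
eef_pos: [0.5848, -0.087, 0.1997]
tool_rot: [[0.937, -0.349, -0.001], [-0.349, -0.937, 0.0], [-0.001, 0.0, -1.0]]
ft_force: [0.4, -0.9, -1.2]
opening: 0.507
finger_force: 41.0
```

{"method": "send_rows", "body": {"commands": [[[0,0,25,0,0,0,1],[0,0,35,0,0,0,1],[0,0,12,0,0,0,1],[0,0,0,0,0,0,1],[0,0,0,0,0,0,1],[0,0,0,0,0,0,1]]]}}

```text
clock: 43.72
eef_pos: [0.5854, -0.0883, 0.1295]
tool_rot: [[0.939, -0.345, 0.002], [-0.345, -0.939, -0.001], [0.002, -0.0, -1.0]]
ft_force: [0.4, -0.5, -0.2]
opening: 0.505
finger_force: 40.9
```

```bash
python3 - <<'E'
from h import *
err(-60,.1103)
E
```

```text
pose [ 0.5854 -0.0883  0.1295] -110.2 t 43.725 ft [ 0.4 -0.5 -0.2] go(tool mm) [-0.9  0.  19.2]
```

{"method": "send_rows", "body": {"commands": [[[-0.6,0,5,0,0,0,1],[0,0,5,0,0,0,1],[0,0,4,0,0,0,1],[0,0,3,0,0,0,1],[0,0,2,0,0,0,1],[0,0,0.5,0,0,0,1],[0,0,0,0,0,0,1]]]}}

```text
clock: 44.6
eef_pos: [0.5848, -0.088, 0.1103]
tool_rot: [[0.939, -0.345, 0.002], [-0.345, -0.939, -0.001], [0.002, 0.0, -1.0]]
ft_force: [-2.6, 0.3, 8.5]
opening: 0.506
finger_force: 41.9
```

```bash
python3 - <<'E'
from h import *
err(-60,.1103)
E
```

```text
pose [ 0.5848 -0.088   0.1103] -110.2 t 44.6 ft [-2.6  0.3  8.5] go(tool mm) [-0.1  0.1 -0. ]
```

{"method": "send_rows", "body": {"commands": [[[0,0,0,0,0,0,0.42],[0,0,0,0,0,0,0.35],[0,0,0,0,0,0,0.3],[0,0,-15,0,0,0,0.3],[0,0,-35,0,0,0,0.3],[0,0,-30,0,0,0,0.3],[0,0,-10,0,0,0,0.3],[0,0,0,0,0,0,0.3]]]}}

```text
clock: 45.6
eef_pos: [0.5844, -0.0878, 0.1992]
tool_rot: [[0.939, -0.345, 0.001], [-0.345, -0.939, -0.0], [0.001, -0.0, -1.0]]
ft_force: [-0.3, -0.0, -0.0]
opening: 0.701
finger_force: 0.0
```

```bash
python3 - <<'E'
from h import *
shot("top","t11"); print(jars("t11"),env.get_state()["eef_pos"]); pick((.4375,-.280),-109.8,-19.8)
E
```

```text
[(1.0, array([ 0.437, -0.28 ]))] [ 0.58387647 -0.08769384  0.19814113]
to jar (cl .2)
[[-14.2, 46.2, -0.4, 0.0, 0.0, -0.1], [-14.3, 46.2, -0.3, 0.0, 0.0, -0.1], [-14.4, 46.1, -0.4, 0.0, 0.0, -0.1], [-14.4, 46.1, -0.3, 0.0, 0.0, -0.1], [-14.6, 46.1, -0.4, 0.0, 0.0, -0.1], [0.0, 0.0, 40.5, 0.0, 0.0, 0.0], [0.1, 0.0, 40.5, 0.0, 0.0, 0.0], [0.0, 0.0, 40.5, 0.0, 0.0, 0.0]]
[[0.1, 0.0, 40.5, 0.0, 0.0, 0.0]]
turn (cl .2)
[[-0.0, 0.0, 0.0, -0.0, 0.0, -10.0], [-0.0, 0.0, 0.0, -0.0, 0.0, -10.0], [-0.0, 0.0, 0.0, -0.0, 0.0, -10.0], [-0.0, 0.0, 0.0, -0.0, 0.0, -10.0], [-0.0, -0.0, 0.0, -0.0, 0.0, -10.0], [-0.0, -0.0, 0.0, -0.0, 0.0, -10.0], [-0.0, -0.0, 0.0, -0.0, 0.0, -10.0], [-0.0, -0.0, 0.0, -0.0, 0.0, -10.0]]
[[-0.0, -0.0, 0.0, -0.0, 0.0, -10.0]]
```

{"method": "send_rows", "body": {"commands": [[[-14.4,46.1,0,0,0,0,0.2],[-14.4,46.1,0,0,0,0,0.2],[-14.4,46.1,0,0,0,0,0.2],[-14.4,46.1,0,0,0,0,0.2],[-14.4,46.1,0,0,0,0,0.2],[0,0,0,0,0,0,0.2],[0,0,30,0,0,0,0.2],[0,0,50,0,0,0,0.2]]]}}

```text
clock: 46.65
eef_pos: [0.4382, -0.2792, 0.1183]
tool_rot: [[0.939, -0.345, 0.002], [-0.345, -0.939, -0.002], [0.003, 0.001, -1.0]]
ft_force: [0.0, -0.6, -0.1]
opening: 0.802
finger_force: 0.0
```

{"method": "send_rows", "body": {"commands": [[[0,0,48,0,0,0,0.2],[0,0,30,0,0,0,0.2],[0,0,0,0,0,0,0.2],[0,0,0,0,0,0,1],[0,0,0,0,0,0,1],[0,0,0,0,0,0,1],[0,0,0,0,0,0,1]]], "newtons": 30}}

```text
clock: 47.52
eef_pos: [0.4379, -0.2798, 0.042]
tool_rot: [[0.939, -0.345, 0.002], [-0.345, -0.939, -0.002], [0.003, 0.001, -1.0]]
ft_force: [1.1, 1.0, 6.2]
opening: 0.506
finger_force: 31.1
```

{"method": "send_rows", "body": {"commands": [[[0,0,0,0,0,0,0.25],[0,0,0,0,0,0,0.25],[0,0,0,0,0,-10,0.25],[0,0,0,0,0,-10,0.25],[0,0,0,0,0,-10,0.25],[0,0,0,0,0,-10,0.25],[0,0,0,0,0,-10,0.25],[0,0,0,0,0,-10,0.25]]]}}

```text
clock: 48.52
eef_pos: [0.437, -0.2793, 0.0405]
tool_rot: [[0.764, 0.645, -0.0], [0.645, -0.764, 0.0], [-0.0, -0.0, -1.0]]
ft_force: [-0.3, 0.5, 0.5]
opening: 0.752
finger_force: 0.0
```

{"method": "send_rows", "body": {"commands": [[[0,0,0,0,0,-10,0.25],[0,0,0,0,0,-10,0.25],[0,0,0,0,0,-10,0.25],[0,0,0,0,0,0,0.25],[0,0,0,0,0,0,1],[0,0,0,0,0,0,1],[0,0,0,0,0,0,1],[0,0,0,0,0,0,1]]], "newtons": 40}}

```text
clock: 49.52
eef_pos: [0.4372, -0.2794, 0.0408]
tool_rot: [[0.345, 0.938, 0.0], [0.938, -0.345, -0.0], [-0.0, 0.0, -1.0]]
ft_force: [-0.7, 0.3, 2.7]
opening: 0.504
finger_force: 40.6
```

```bash
python3 - <<'E'
from h import *
s=env.get_state(); print(s["eef_pos"],psi(s["tool_rot"]),s["opening"],s["finger_force"],s["joints"].round(0)); put(-120,10.2)
E
```

```text
[ 0.43720523 -0.27939985  0.04083009] -20.20806925418712 0.5044985092867869 40.61893165111542 [-41.  34. 102.  -0.  44. -21.]
lift+carry (cl 1)
[[-0.0, 0.0, -39.8, 0.0, 0.0, 0.0], [-0.0, 0.0, -39.8, 0.0, 0.0, 0.0], [-0.0, 0.0, -39.8, 0.0, 0.0, 0.0], [-0.0, 0.0, -39.8, 0.0, 0.0, 0.0], [38.3, 0.9, -0.0, 0.0, 0.0, -4.3], [38.1, 3.7, -0.0, 0.0, 0.0, -4.3], [37.7, 6.6, -0.0, 0.0, 0.0, -4.3], [37.2, 9.5, -0.0, 0.0, 0.0, -4.3]]
[[36.3, 12.1, -0.0, 0.0, 0.0, -4.3], [35.3, 14.9, -0.0, 0.0, 0.0, -4.3], [34.1, 17.5, -0.0, 0.0, 0.0, -4.3], [-0.0, -0.0, 18.7, 0.0, 0.0, -0.1], [-0.0, -0.0, 18.8, 0.0, 0.0, -0.1], [-0.0, -0.0, 18.7, 0.0, 0.0, -0.1], [-0.0, -0.1, 18.8, 0.0, 0.0, -0.1]]
```

{"method": "send_rows", "body": {"commands": [[[0,0,-25,0,0,0,1],[0,0,-46,0,0,0,1],[0,0,-48,0,0,0,1],[0,0,-40,0,0,0,1],[38.3,0.9,0,0,0,-4.3,1],[38.1,3.7,0,0,0,-4.3,1],[37.7,6.6,0,0,0,-4.3,1],[37.2,9.5,0,0,0,-4.3,1]]]}}

```text
clock: 50.52
eef_pos: [0.4935, -0.1355, 0.1994]
tool_rot: [[0.05, 0.999, -0.001], [0.999, -0.05, 0.0], [0.0, -0.001, -1.0]]
ft_force: [1.0, -0.8, -0.5]
opening: 0.499
finger_force: 40.9
```

{"method": "send_rows", "body": {"commands": [[[36.3,12.1,0,0,0,-4.3,1],[35.3,14.9,0,0,0,-4.3,1],[34.1,17.5,0,0,0,-4.3,1],[0,0,25,0,0,0,1],[0,0,35,0,0,0,1],[0,0,12,0,0,0,1],[0,0,0,0,0,0,1],[0,0,0,0,0,0,1]]]}}

```text
clock: 51.52
eef_pos: [0.5362, -0.0301, 0.1288]
tool_rot: [[-0.172, 0.985, 0.002], [0.985, 0.172, -0.0], [-0.001, 0.002, -1.0]]
ft_force: [-0.5, 0.7, -0.9]
opening: 0.501
finger_force: 41.0
```

```bash
python3 - <<'E'
from h import *
err(-120,.1108)
E
```

```text
pose [ 0.5362 -0.0301  0.1288] 9.9 t 51.525 ft [-0.5  0.7 -0.9] go(tool mm) [ 0.3 -0.6 18. ]
```

{"method": "send_rows", "body": {"commands": [[[0.3,-0.4,5,0,0,0,1],[0,0,5,0,0,0,1],[0,0,4,0,0,0,1],[0,0,2,0,0,0,1],[0,0,2,0,0,0,1],[0,0,0.5,0,0,0,1],[0,0,0,0,0,0,1]]]}}

```text
clock: 52.4
eef_pos: [0.535, -0.0296, 0.1108]
tool_rot: [[-0.173, 0.985, 0.001], [0.985, 0.173, -0.0], [-0.001, 0.001, -1.0]]
ft_force: [-5.3, 0.4, 12.1]
opening: 0.505
finger_force: 42.1
```

```bash
python3 - <<'E'
from h import *
err(-120,.1108)
E
```

```text
pose [ 0.535  -0.0296  0.1108] 9.9 t 52.4 ft [-5.3  0.4 12.1] go(tool mm) [-0.4  0.5 -0. ]
```

{"method": "send_rows", "body": {"commands": [[[0,0,0,0,0,0,0.42],[0,0,0,0,0,0,0.35],[0,0,0,0,0,0,0.3],[0,0,-15,0,0,0,0.3],[0,0,-35,0,0,0,0.3],[0,0,-35,0,0,0,0.3],[0,0,-25,0,0,0,0.3],[0,0,0,0,0,0,0.3]]]}}

```text
clock: 53.4
eef_pos: [0.5362, -0.0298, 0.222]
tool_rot: [[-0.172, 0.985, 0.005], [0.985, 0.172, -0.001], [-0.002, 0.005, -1.0]]
ft_force: [0.8, 0.5, 0.2]
opening: 0.701
finger_force: 0.0
```

```bash
python3 - <<'E'
from h import *
plan([(.6109,-.0161,.25,-49.8)])
E
```

```text
[[0.1, 10.9, -3.9, 0.0, -0.0, 8.5], [1.7, 10.7, -4.0, 0.0, -0.0, 8.5], [3.2, 10.4, -3.9, 0.0, -0.0, 8.5], [4.8, 9.8, -4.0, 0.0, -0.0, 8.5], [6.1, 9.0, -3.9, 0.0, -0.0, 8.5], [7.4, 7.9, -4.0, 0.0, -0.0, 8.5], [8.5, 6.8, -3.9, 0.0, -0.0, 8.5]]
```

{"method": "send_rows", "body": {"commands": [[[0.1,10.9,-4,0,0,8.5,0.6],[1.7,10.7,-4,0,0,8.5,0.6],[3.2,10.4,-4,0,0,8.5,0.6],[4.8,9.8,-4,0,0,8.5,0.6],[6.1,9,-4,0,0,8.5,0.6],[7.4,7.9,-4,0,0,8.5,0.6],[8.5,6.8,-4,0,0,8.5,0.6],[0,0,0,0,0,0,0.6]]]}}

```text
clock: 54.4
eef_pos: [0.61, -0.0159, 0.2463]
tool_rot: [[0.76, 0.65, -0.001], [0.65, -0.76, 0.0], [-0.001, -0.001, -1.0]]
ft_force: [0.5, 0.8, 0.1]
opening: 0.401
finger_force: 0.0
```

```bash
python3 - <<'E'
from h import *
a=shot("wrist","w12"); s=env.get_state(); print(s["eef_pos"],psi(s["tool_rot"]),s["joints"].round(1),s["opening"])
for f in(0,60,-60,120,-120): print(f,(proj("w12",[*place(f),.124])).round(0))
cv2.imwrite("pics/c12.png",a)
print(s["tool_rot"].T@(np.array([.6109,-.0161,.1056])-s["eef_pos"])*1000)
E
```

```text
[ 0.6095329  -0.01591854  0.24621554] -49.39476044081735 [-8.7 28.8 73.3 -0.  77.9 40.7] 0.40153998176134786
0 [390. 212.]
60 [341. 116.]
-60 [332. 294.]
120 [225. 115.]
-120 [232. 294.]
[  1.0867507    1.18688498 140.61309816]
```

View pics/c12.png

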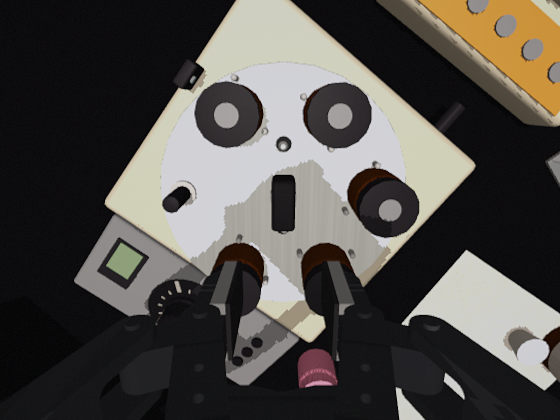

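All five jars stand in their places, with the caps at the predicted pixels. Next I grip the handle and turn.

{"method": "send_rows", "body": {"commands": [[[1.1,1.2,25,0,0,0,0.6],[0,0,40,0,0,0,0.6],[0,0,45,0,0,0,0.6],[0,0,29,0,0,0,0.6],[0,0,0,0,0,0,0.6],[0,0,0,0,0,0,0.6]]]}}

```text
clock: 55.2
eef_pos: [0.612, -0.0163, 0.1094]
tool_rot: [[0.761, 0.649, 0.002], [0.649, -0.761, -0.0], [0.001, 0.001, -1.0]]
ft_force: [-0.1, -0.1, 1.1]
opening: 0.404
finger_force: 0.0
```

{"method": "send_rows", "body": {"commands": [[[0,0,0,0,0,0,1],[0,0,0,0,0,0,1],[0,0,0,0,0,0,1],[0,0,0,0,0,0,1]]], "newtons": 50}}

```text
clock: 55.7
eef_pos: [0.6121, -0.0161, 0.1102]
tool_rot: [[0.761, 0.649, 0.003], [0.649, -0.761, -0.0], [0.002, 0.002, -1.0]]
ft_force: [-2.3, 0.5, 6.3]
opening: 0.199
finger_force: 51.1
```

```bash
python3 - <<'E'
from h import *
s=env.get_state(); print(s["eef_pos"],psi(s["tool_rot"]),s["joints"].round(1),s["opening"],s["ft_force"],s["wrist_torque"])
R=s["tool_rot"]; print("centre offset tool", R[:2,:2].T@(C-s["eef_pos"][:2])*1000)
E
```

```text
[ 0.61213752 -0.0160722   0.1101527 ] -49.55357668287937 [-8.7 36.2 83.2  0.  60.5 40.9] 0.19868861032767127 [-2.33489429  0.46821606  6.27535256] [0.24218385 0.35653293 0.00978683]
centre offset tool [-1.59979849 -0.80162711]
```

{"method": "send_rows", "body": {"commands": [[[-1,-0.5,0,0,0,0,1],[0,0,0,0,0,-2,1],[0,0,0,0,0,-4,1],[0,0,0,0,0,-6,1],[0,0,0,0,0,-6,1],[0,0,0,0,0,-6,1],[0,0,0,0,0,-4,1],[0,0,0,0,0,-2,1]]]}}

```text
clock: 56.7
eef_pos: [0.6108, -0.015, 0.1101]
tool_rot: [[0.333, 0.943, 0.002], [0.943, -0.333, 0.002], [0.002, 0.001, -1.0]]
ft_force: [-2.6, 6.3, 10.3]
opening: 0.195
finger_force: 51.7
```

```bash
python3 - <<'E'
from h import *
s=env.get_state(); print(s["eef_pos"],psi(s["tool_rot"]),s["joints"].round(1),s["opening"],s["finger_force"],s["ft_force"],s["wrist_torque"])
E
```

```text
[ 0.61077567 -0.01499503  0.1101178 ] -19.45678347008085 [-8.6 36.1 83.4  0.1 60.4 10.7] 0.19453979905612237 51.7491888999939 [-2.5558546   6.28814717 10.31953441] [ 1.16021643  0.56615466 -0.12807806]
```

{"method": "send_rows", "body": {"commands": [[[0,0,0,0,0,-3,1],[0,0,0,0,0,-6,1],[0,0,0,0,0,-7,1],[0,0,0,0,0,-7,1],[0,0,0,0,0,-7,1],[0,0,0,0,0,-7,1],[0,0,0,0,0,-7,1],[0,0,0,0,0,-7,1]]]}}

```text
clock: 57.7
eef_pos: [0.6084, -0.0152, 0.1101]
tool_rot: [[-0.525, 0.851, -0.003], [0.851, 0.525, 0.001], [0.003, -0.002, -1.0]]
ft_force: [-11.3, 4.8, 17.4]
opening: 0.2
finger_force: 52.5
```

{"method": "send_rows", "body": {"commands": [[[0,0,0,0,0,-7,1],[0,0,0,0,0,-7,1],[0,0,0,0,0,-7,1],[0,0,0,0,0,-7,1],[0,0,0,0,0,-7,1],[0,0,0,0,0,-7,1],[0,0,0,0,0,-7,1],[0,0,0,0,0,-7,1]]]}}

```text
clock: 58.7
eef_pos: [0.6082, -0.0166, 0.1101]
tool_rot: [[-0.999, 0.04, -0.004], [0.04, 0.999, -0.001], [0.004, -0.001, -1.0]]
ft_force: [-13.3, -0.1, 17.1]
opening: 0.2
finger_force: 52.6
```

{"method": "send_rows", "body": {"commands": [[[0,0,0,0,0,-7,1],[0,0,0,0,0,-7,1],[0,0,0,0,0,-7,1],[0,0,0,0,0,-7,1],[0,0,0,0,0,-7,1],[0,0,0,0,0,-7,1],[0,0,0,0,0,-5,1],[0,0,0,0,0,-2,1]]]}}

```text
clock: 59.7
eef_pos: [0.6083, -0.0176, 0.1101]
tool_rot: [[-0.688, -0.726, -0.004], [-0.726, 0.688, -0.002], [0.004, 0.002, -1.0]]
ft_force: [-13.2, -4.1, 16.7]
opening: 0.198
finger_force: 52.5
```

```bash
python3 - <<'E'
from h import *
s=env.get_state(); print(s["eef_pos"],psi(s["tool_rot"]),s["joints"].round(1),s["opening"],s["finger_force"],s["ft_force"],s["wrist_torque"])
E
```

```text
[ 0.6082903  -0.01755294  0.11011551] 136.54814033088485 [  -8.8   36.    83.5   -0.2   60.6 -145.3] 0.1982030181287166 52.50405192375183 [-13.24693002  -4.07732123  16.72956824] [-0.55507858  2.04084912 -0.08484947]
```

The turning works; the real axis lies near (0.608, -0.017). I'll relieve the side load, regrip half a turn back and carry on.

{"method": "send_rows", "body": {"commands": [[[2.2,1.6,-1,0,0,0,1],[0,0,0,0,0,0,1],[0,0,0,0,0,0,0.65],[0,0,0,0,0,0,0.6],[0,0,-5,0,0,0,0.6],[0,0,-20,0,0,0,0.6],[0,0,-15,0,0,0,0.6],[0,0,0,0,0,0,0.6]]]}}

```text
clock: 60.7
eef_pos: [0.6086, -0.017, 0.1507]
tool_rot: [[-0.689, -0.724, 0.003], [-0.724, 0.689, -0.001], [-0.002, -0.003, -1.0]]
ft_force: [0.2, 0.2, 0.5]
opening: 0.403
finger_force: 0.0
```

{"method": "send_rows", "body": {"commands": [[[0,0,0,0,0,10,0.6],[0,0,0,0,0,10,0.6],[0,0,0,0,0,10,0.6],[0,0,0,0,0,10,0.6],[0,0,0,0,0,10,0.6],[0,0,0,0,0,10,0.6],[0,0,0,0,0,10,0.6],[0,0,0,0,0,10,0.6]]]}}

```text
clock: 61.7
eef_pos: [0.6074, -0.0169, 0.1484]
tool_rot: [[-0.83, 0.558, -0.001], [0.558, 0.83, 0.0], [0.001, -0.001, -1.0]]
ft_force: [-0.5, 0.4, 0.3]
opening: 0.403
finger_force: 0.0
```

{"method": "send_rows", "body": {"commands": [[[0,0,0,0,0,10,0.6],[0,0,0,0,0,10,0.6],[0,0,0,0,0,10,0.6],[0,0,0,0,0,10,0.6],[0,0,0,0,0,10,0.6],[0,0,0,0,0,10,0.6],[0,0,0,0,0,10,0.6],[0,0,0,0,0,10,0.6]]]}}

```text
clock: 62.7
eef_pos: [0.6074, -0.0169, 0.1484]
tool_rot: [[0.405, 0.914, -0.001], [0.914, -0.405, 0.0], [-0.0, -0.001, -1.0]]
ft_force: [0.8, 0.5, 1.4]
opening: 0.4
finger_force: 0.0
```

{"method": "send_rows", "body": {"commands": [[[0,0,0,0,0,10,0.6],[0,0,0,0,0,10,0.6],[0,0,0,0,0,0,0.6],[0,0,0,0,0,0,0.6]]]}}

```text
clock: 63.2
eef_pos: [0.6076, -0.0169, 0.1488]
tool_rot: [[0.687, 0.727, -0.001], [0.727, -0.687, -0.0], [-0.0, -0.0, -1.0]]
ft_force: [0.0, -0.5, -0.1]
opening: 0.4
finger_force: 0.0
```

```bash
python3 - <<'E'
from h import *
s=env.get_state(); print(s["eef_pos"],psi(s["tool_rot"]),s["joints"].round(1),s["ft_force"])
print(s["tool_rot"].T@(np.array([.6082,-.0167,.109])-s["eef_pos"])*1000)
shot("wrist","w13"); X=[*C,0]
p=load("w13")["p"]; u=proj("w13",[.608,-.0167,.112]).astype(int); q=p[u[1]-45:u[1]+45,u[0]-45:u[0]+45]
m=((q.max(2)<60)*255).astype(np.uint8); n,l,st,ce=cv2.connectedComponentsWithStats(m); i=l[45,45]; print(st[i],ce[i]); 
pts=np.argwhere(l==i)[:,::-1].astype(np.float32); print(cv2.minAreaRect(pts))
E
```

```text
[ 0.60759236 -0.01692181  0.14882007] -43.38921479445732 [-8.8 33.4 81.5 -0.  65.1 34.6] [ 0.04780403 -0.51949404 -0.11121112]
[ 0.59453579  0.30537754 39.81971591]
[  29    0   37   87 2814] [47.19367448 38.89765458]
((47.0, 43.0), (86.0, 36.0), 90.0)
```

{"method": "send_rows", "body": {"commands": [[[0.6,0.3,12,0,0,0,0.6],[0,0,18,0,0,0,0.6],[0,0,8,0,0,0,0.6],[0,0,0,0,0,0,0.6],[0,0,0,0,0,0,1],[0,0,0,0,0,0,1],[0,0,0,0,0,0,1],[0,0,0,0,0,0,1]]]}}

```text
clock: 64.25
eef_pos: [0.6088, -0.0167, 0.1118]
tool_rot: [[0.689, 0.724, 0.001], [0.724, -0.689, -0.0], [0.001, 0.001, -1.0]]
ft_force: [0.3, -0.2, 3.5]
opening: 0.198
finger_force: 50.3
```

{"method": "send_rows", "body": {"commands": [[[0,0,0,0,0,-3,1],[0,0,0,0,0,-6,1],[0,0,0,0,0,-7,1],[0,0,0,0,0,-7,1],[0,0,0,0,0,-7,1],[0,0,0,0,0,-7,1],[0,0,0,0,0,-7,1],[0,0,0,0,0,-7,1]]]}}

```text
clock: 65.25
eef_pos: [0.608, -0.0176, 0.1117]
tool_rot: [[-0.133, 0.991, -0.001], [0.991, 0.133, -0.001], [-0.001, -0.001, -1.0]]
ft_force: [-3.2, -3.6, 5.5]
opening: 0.201
finger_force: 50.7
```

{"method": "send_rows", "body": {"commands": [[[0,0,0,0,0,-7,1],[0,0,0,0,0,-7,1],[0,0,0,0,0,-7,1],[0,0,0,0,0,-7,1],[0,0,0,0,0,-7,1],[0,0,0,0,0,-7,1],[0,0,0,0,0,-7,1],[0,0,0,0,0,-7,1]]]}}

```text
clock: 66.25
eef_pos: [0.6084, -0.0182, 0.1118]
tool_rot: [[-0.896, 0.444, 0.0], [0.444, 0.896, -0.002], [-0.001, -0.002, -1.0]]
ft_force: [-1.9, -6.5, 3.5]
opening: 0.203
finger_force: 50.5
```

{"method": "send_rows", "body": {"commands": [[[0,0,0,0,0,-7,1],[0,0,0,0,0,-7,1],[0,0,0,0,0,-7,1],[0,0,0,0,0,-7,1],[0,0,0,0,0,-7,1],[0,0,0,0,0,-5,1],[0,0,0,0,0,-3,1],[0,0,0,0,0,0,1]]]}}

```text
clock: 67.25
eef_pos: [0.6087, -0.0183, 0.1118]
tool_rot: [[-0.959, -0.283, 0.001], [-0.283, 0.959, -0.002], [-0.0, -0.003, -1.0]]
ft_force: [-0.7, -5.5, 3.4]
opening: 0.195
finger_force: 50.4
```

```bash
python3 - <<'E'
from h import *
s=env.get_state(); print(s["eef_pos"],psi(s["tool_rot"]),s["joints"].round(1),s["ft_force"],s["wrist_torque"])
E
```

```text
[ 0.60865352 -0.01829118  0.11176961] 106.4526083482786 [-8.900e+00  3.580e+01  8.360e+01 -1.000e-01  6.050e+01 -1.152e+02] [-0.72461089 -5.45785469  3.43000787] [-0.80174182  0.15601769  0.12731349]
```

{"method": "send_rows", "body": {"commands": [[[0,0,0,0,0,0,0.65],[0,0,0,0,0,0,0.6],[0,0,-5,0,0,0,0.6],[0,0,-20,0,0,0,0.6],[0,0,-13,0,0,0,0.6],[0,0,0,0,0,10,0.6],[0,0,0,0,0,10,0.6],[0,0,0,0,0,10,0.6]]]}}

```text
clock: 68.25
eef_pos: [0.6084, -0.0166, 0.1496]
tool_rot: [[-0.971, 0.24, 0.0], [0.24, 0.971, -0.0], [-0.0, -0.0, -1.0]]
ft_force: [-0.5, 0.3, 0.0]
opening: 0.401
finger_force: 0.0
```

{"method": "send_rows", "body": {"commands": [[[0,0,0,0,0,10,0.6],[0,0,0,0,0,10,0.6],[0,0,0,0,0,10,0.6],[0,0,0,0,0,10,0.6],[0,0,0,0,0,10,0.6],[0,0,0,0,0,10,0.6],[0,0,0,0,0,10,0.6],[0,0,0,0,0,10,0.6]]]}}

```text
clock: 69.25
eef_pos: [0.6084, -0.0166, 0.1495]
tool_rot: [[0.068, 0.998, 0.0], [0.998, -0.068, -0.0], [-0.0, 0.0, -1.0]]
ft_force: [0.7, 0.2, -0.3]
opening: 0.399
finger_force: 0.0
```

{"method": "send_rows", "body": {"commands": [[[0,0,0,0,0,10,0.6],[0,0,0,0,0,10,0.6],[0,0,0,0,0,10,0.6],[0,0,0,0,0,10,0.6],[0,0,0,0,0,10,0.6],[0,0,0,0,0,10,0.6],[0,0,0,0,0,10,0.6],[0,0,0,0,0,0,0.6]]]}}

```text
clock: 70.25
eef_pos: [0.6085, -0.0166, 0.1495]
tool_rot: [[0.959, 0.284, 0.0], [0.284, -0.959, -0.0], [0.0, 0.0, -1.0]]
ft_force: [0.8, 0.1, 0.4]
opening: 0.405
finger_force: 0.0
```

```bash
python3 - <<'E'
from h import *
s=env.get_state(); print(s["eef_pos"],psi(s["tool_rot"]),s["joints"].round(1))
print(s["tool_rot"].T@(np.array([.6084,-.0174,.111])-s["eef_pos"])*1000)
E
```

```text
[ 0.60845606 -0.01663755  0.14946327] -73.48487622849237 [-8.8 33.4 81.4 -0.  65.2 64.7]
[-0.28115227  0.70746358 38.46333018]
```

{"method": "send_rows", "body": {"commands": [[[-0.3,0.7,12,0,0,0,0.6],[0,0,18,0,0,0,0.6],[0,0,8,0,0,0,0.6],[0,0,0,0,0,0,0.6],[0,0,0,0,0,0,1],[0,0,0,0,0,0,1],[0,0,0,0,0,0,1],[0,0,0,0,0,0,1]]]}}

```text
clock: 71.25
eef_pos: [0.6088, -0.0176, 0.1118]
tool_rot: [[0.959, 0.283, 0.001], [0.283, -0.959, -0.0], [0.001, 0.001, -1.0]]
ft_force: [1.1, -1.0, 3.1]
opening: 0.199
finger_force: 50.5
```

{"method": "send_rows", "body": {"commands": [[[0,0,0,0,0,-3,1],[0,0,0,0,0,-6,1],[0,0,0,0,0,-7,1],[0,0,0,0,0,-7,1],[0,0,0,0,0,-7,1],[0,0,0,0,0,-7,1],[0,0,0,0,0,-7,1],[0,0,0,0,0,-7,1]]]}}

```text
clock: 72.25
eef_pos: [0.6087, -0.0182, 0.1118]
tool_rot: [[0.381, 0.925, 0.001], [0.925, -0.381, -0.001], [-0.001, 0.002, -1.0]]
ft_force: [-0.0, -4.1, 2.8]
opening: 0.199
finger_force: 50.6
```

{"method": "send_rows", "body": {"commands": [[[0,0,0,0,0,-7,1],[0,0,0,0,0,-7,1],[0,0,0,0,0,-5,1],[0,0,0,0,0,-3,1],[0,0,0,0,0,-1.5,1],[0,0,0,0,0,0,1]]]}}

```text
clock: 73.0
eef_pos: [0.6088, -0.0184, 0.1118]
tool_rot: [[-0.016, 1.0, 0.001], [1.0, 0.016, -0.002], [-0.002, 0.001, -1.0]]
ft_force: [0.9, -5.3, 3.4]
opening: 0.199
finger_force: 50.6
```

```bash
python3 - <<'E'
from h import *
s=env.get_state(); print(s["eef_pos"],psi(s["tool_rot"]),s["joints"].round(1),s["ft_force"],s["wrist_torque"])
shot("top","t14");shot("side","s14")
a=load("t14")["p"][120:285,225:345];b=load("s14")["p"][160:290,200:360]
cv2.imwrite("pics/c14.png",np.hstack([cv2.resize(a,(400,550),interpolation=2),cv2.resize(b,(400,550)[:1]+(325,),interpolation=2) if 0 else np.vstack([cv2.resize(b,(400,325),interpolation=2),np.zeros((225,400,3),np.uint8)])]))
E
```

```text
[ 0.60877691 -0.01843381  0.11177215] 0.918380305325603 [-8.9 35.8 83.7 -0.1 60.4 -9.8] [ 0.85261191 -5.34447069  3.44768704] [-0.7881044  -0.03674328  0.11023179]
```

View pics/c14.png

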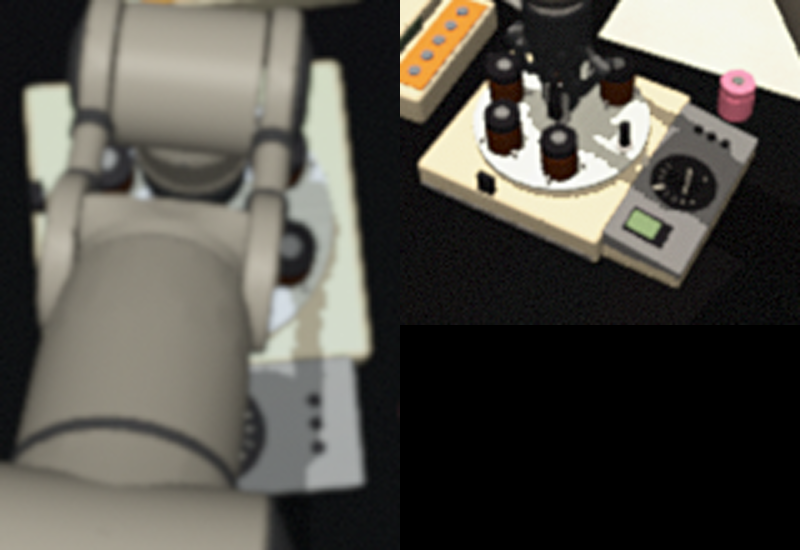

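```bash
python3 - <<'E'
from h import *
for tag,roi in(("t0",(220,130,345,250)),("t8",(220,130,345,250)),("w5",(0,0,560,330)),("w1",(0,0,560,340)),("w12",(0,0,560,330))):
    x0,y0,x1,y1=roi; p=load(tag)["p"][y0:y1,x0:x1].astype(int)
    m=(((p[:,:,2]-p[:,:,0])>12)&(p[:,:,1]>120)&((p[:,:,2]-p[:,:,0])<60)&(p[:,:,1]-p[:,:,0]>8)).astype(np.uint8)*255
    m=cv2.morphologyEx(m,cv2.MORPH_OPEN,np.ones((3,3)))
    c=max(cv2.findContours(m,0,1)[0],key=cv2.contourArea)[:,0,:]+[x0,y0]
    W=np.array([ray(tag,q,.05)[:2] for q in c])
    h=cv2.convexHull((W*1000).astype(np.float32)); print(tag,cv2.minAreaRect(h))
    # edges: longest hull segments angles
    a=cv2.approxPolyDP(h,4,True)[:,0,:]; d=np.roll(a,-1,0)-a; L=np.linalg.norm(d,axis=1)
    print([(round(float(l)),round(float(np.degrees(np.arctan2(e[1],e[0]))%90),2)) for l,e in zip(L,d) if l>100])
E
```

```text
t0 ((666.9439086914062, -13.972457885742188), (135.7725830078125, 252.21826171875), 2.0454723834991455)
[(239, 2.76), (256, 78.36), (129, 2.36)]
t8 ((566.6925048828125, 80.26089477539062), (135.52069091796875, 231.39321899414062), 88.92670440673828)
[(208, 88.93), (129, 71.86)]
w5 ((615.3837280273438, -17.4718017578125), (235.63722229003906, 245.86917114257812), 2.714176654815674)
[(214, 3.19), (180, 33.89), (141, 3.54), (215, 2.38)]
w1 ((615.2681884765625, -17.4793701171875), (235.2965545654297, 245.4574432373047), 2.693392515182495)
[(103, 4.52), (175, 41.42), (119, 2.81), (207, 1.75), (201, 2.68)]
w12 ((615.333740234375, -17.45941162109375), (235.72755432128906, 245.8754119873047), 2.712149143218994)
[(209, 3.28), (176, 31.77), (149, 3.32), (210, 2.46)]
```

{"method": "send_rows", "body": {"commands": [[[0,0,0,0,0,-1.5,1],[0,0,0,0,0,-1,1],[0,0,0,0,0,0,1],[0,0,0,0,0,0,1]]]}}

```text
clock: 73.6
eef_pos: [0.6088, -0.0185, 0.1118]
tool_rot: [[-0.059, 0.998, 0.002], [0.998, 0.059, -0.002], [-0.002, 0.001, -1.0]]
ft_force: [0.0, -4.8, 3.5]
opening: 0.196
finger_force: 50.6
```

{"method": "send_rows", "body": {"commands": [[[0,0,0,0,0,0,0.65],[0,0,0,0,0,0,0.6],[0,0,0,0,0,0,0.6],[0,0,-5,0,0,0,0.6],[0,0,-35,0,0,0,0.6],[0,-30,-50,0,0,0,0.6],[0,-30,-50,0,0,0,0.6],[0,0,0,0,0,0,0.6]]]}}

```text
clock: 74.6
eef_pos: [0.5488, -0.0212, 0.2563]
tool_rot: [[-0.06, 0.998, 0.009], [0.998, 0.06, -0.002], [-0.002, 0.008, -1.0]]
ft_force: [0.2, -0.6, 0.1]
opening: 0.398
finger_force: 0.0
```

```bash
python3 - <<'E'
from h import *
a=shot("wrist","w15");shot("top","t15"); s=env.get_state(); print(s["eef_pos"],psi(s["tool_rot"]),s["joints"].round(1),s["clock"])
for n,X in(("C",(*C,.07)),("dial",(.4425,-.0239,.08)),("knob",(.6104-.085,-.0165-.004,.108))):print(n,proj("w15",X).round(0))
cv2.imwrite("pics/c15.png",cv2.resize(a[30:330,20:420],(800,600),interpolation=2))
E
```

```text
[ 0.54840632 -0.0210195   0.25203226] 3.412690444126299 [-10.2  22.   83.5   0.   74.5 -13.6] 74.7
C [350. 188.]
dial [154. 188.]
knob [250. 198.]
```

View pics/c15.png

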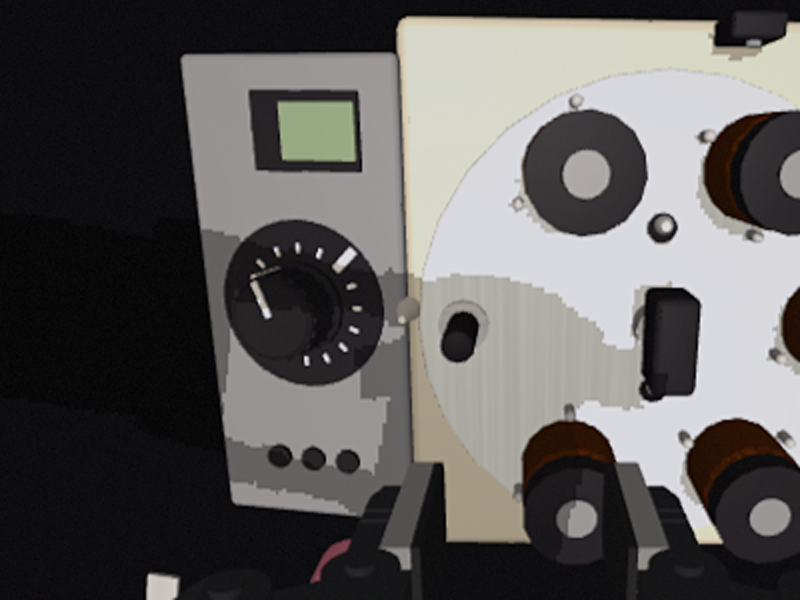

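Wrist view: the knob base is at crop (464,325), the pointer at (407,310), hole42 at (662,228). The dial's top line runs from (268,317) to (252,277), and the long mark is at (345,260).

```bash
python3 - <<'E'
from h import *
k=lambda u,v:(20+(u+.5)/2-.5,30+(v+.5)/2-.5)
kb=ray("w15",k(466,325),.07)[:2]; h=ray("w15",k(662,229),.07)[:2]; pt=ray("w15",k(403,319),.072)[:2]; hk=ray("w15",k(458,347),.108)[:2]
print("knobbase",kb,"hole",h,"pointer",pt,"knobtop",hk)
d=h-kb; print("yaw from knob->hole", np.degrees(np.arctan2(d[1],d[0]))-np.degrees(np.arctan2(42,85)), np.linalg.norm(d), "exp",np.hypot(85,42))
for kk in(kb,hk):
  for c in(C,np.array([.6103,-.0177])): d=c-kk; print("yaw",np.degrees(np.arctan2(d[1],d[0])),np.linalg.norm(d))
d=np.array([.6103,-.0177])-pt;print("ptr",np.degrees(np.arctan2(d[1],d[0])),np.linalg.norm(d))
# dial: axis position from changer geometry: skirt centre, top centre
for n,q,z in(("top face c",(267,330),.083),("line outer",(252,277),.083),("line inner",(268,317),.083),("longmark",(345,260),.052),("mark0",(260,264),.05),("scale disc",(304,302),.05)): print(n,ray("w15",k(*q),z))
E
```

```text
knobbase [ 0.52526985 -0.02497026] hole [0.60677013 0.02170329] pointer [ 0.49788026 -0.02335432] knobtop [ 0.52467134 -0.02445435]
yaw from knob->hole 3.5041015999710794 0.09391867019651018 exp 94.81033698917012
yaw 5.682102923972239 0.08555049784772563
yaw 4.887027984639108 0.08534039501341231
yaw 5.301022191988659 0.08609689337556861
yaw 4.510126665817542 0.08589463822903536
ptr 2.879352906470166 0.11256185044392583
top face c [ 0.44239737 -0.02869119  0.083     ]
line outer [ 0.43722182 -0.00642211  0.083     ]
line inner [ 0.44305886 -0.02302562  0.083     ]
longmark [ 0.4684491  -0.00234962  0.052     ]
mark0 [ 0.42937207 -0.00676794  0.05      ]
scale disc [ 0.44883553 -0.02332331  0.05      ]
```

The carousel yaw is about 3.5–4.5° and the pointer is at 2.7°, so the knob stands at the pointer. For the dial, the line heading is about 109° and the long mark is at 47.7°, so it needs roughly 61° clockwise.

```bash
cat >> h.py <<'E'
def tilt(ps): 
    z=Ro.from_euler('z',2.7,degrees=True); return (z*Ro.from_euler('y',-10,degrees=True)*z.inv()).as_matrix()@down(ps)
n=-tilt(0)[:,2]
G=np.array([.4421,-.0244,.0696])
E
python3 - <<'E'
from h import *
print(n); R=tilt(-60)
P=plan([(*(G+.12*n),R),(*(G+.05*n),R,2)],step=30); print("down");plan([(*G,R,4)],P)
E
```

```text
[-0.17345541 -0.00817995  0.98480775]
[[0.4, -15.9, 8.0, -1.1, 0.7, 7.9], [-1.9, -16.0, 7.7, -1.1, 0.7, 7.9], [-4.2, -15.7, 7.3, -1.1, 0.7, 7.9], [-6.3, -15.1, 7.0, -1.1, 0.7, 7.9], [-8.5, -14.1, 6.6, -1.1, 0.7, 7.9], [-10.5, -13.1, 6.3, -1.1, 0.7, 7.9], [-12.2, -11.5, 5.8, -1.1, 0.7, 7.9], [-13.7, -9.9, 5.5, -1.1, 0.7, 7.9]]
[[-0.1, 0.1, 35.0, -0.1, -0.1, 0.0], [-0.0, 0.1, 35.0, -0.1, -0.1, 0.0]]
down
[[0.0, -0.0, 12.5, -0.0, 0.0, 0.0], [0.0, -0.0, 12.5, -0.0, 0.0, 0.0], [0.0, -0.0, 12.5, -0.0, 0.0, 0.0], [0.1, -0.0, 12.5, -0.0, 0.0, 0.0]]
```

{"method": "send_rows", "body": {"commands": [[[0.4,-15.9,8,-1.1,0.7,7.9,0.3],[-1.9,-16,7.7,-1.1,0.7,7.9,0.3],[-4.2,-15.7,7.3,-1.1,0.7,7.9,0.3],[-6.3,-15.1,7,-1.1,0.7,7.9,0.3],[-8.5,-14.1,6.6,-1.1,0.7,7.9,0.3],[-10.5,-13.1,6.3,-1.1,0.7,7.9,0.3],[-12.2,-11.5,5.8,-1.1,0.7,7.9,0.3],[-13.7,-9.9,5.5,-1.1,0.7,7.9,0.3]]]}}

```text
clock: 75.7
eef_pos: [0.4203, -0.0252, 0.1856]
tool_rot: [[0.855, 0.491, 0.169], [0.496, -0.868, 0.013], [0.154, 0.073, -0.985]]
ft_force: [0.3, -0.0, 0.0]
opening: 0.701
finger_force: 0.0
```

{"method": "send_rows", "body": {"commands": [[[0,0,35,0,0,0,0.3],[0,0,30,0,0,0,0.3],[0,0,0,0,0,0,0.3],[0,0,0,0,0,0,0.3]]]}}

```text
clock: 76.2
eef_pos: [0.4325, -0.0246, 0.1233]
tool_rot: [[0.852, 0.495, 0.171], [0.5, -0.866, 0.013], [0.154, 0.075, -0.985]]
ft_force: [0.5, 0.4, 0.3]
opening: 0.697
finger_force: 0.0
```

```bash
python3 - <<'E'
from h import *
s=env.get_state(); R=s["tool_rot"]; print(s["eef_pos"],psi(R),s["joints"].round(1),s["clock"],s["ft_force"])
print("to G tool mm",(R.T@(G-s["eef_pos"])*1000).round(1),"rotvec",Ro.from_matrix(R.T@tilt(-60)).as_rotvec(degrees=True).round(1))
E
```

```text
[ 0.43250528 -0.02456219  0.12326932] -60.26877314391677 [-15.7  15.5 118.6   5.6  36.8  40. ] 76.2 [0.54463827 0.42382874 0.32605998]
to G tool mm [-0.   0.6 54.5] rotvec [-0.3 -0.   0. ]
```

Straight down along the axis now, then a light grip.

{"method": "send_rows", "body": {"commands": [[[0,0.6,15,0,0,0,0.3],[0,0,18,0,0,0,0.3],[0,0,13,0,0,0,0.3],[0,0,7,0,0,0,0.3],[0,0,0,0,0,0,0.3],[0,0,0,0,0,0,0.3]]]}}

```text
clock: 76.95
eef_pos: [0.442, -0.0245, 0.0714]
tool_rot: [[0.852, 0.494, 0.172], [0.5, -0.866, 0.012], [0.155, 0.076, -0.985]]
ft_force: [0.9, -0.4, 0.1]
opening: 0.702
finger_force: 0.0
```

{"method": "send_rows", "body": {"commands": [[[0,0,0,0,0,0,1],[0,0,0,0,0,0,1],[0,0,0,0,0,0,1],[0,0,0,0,0,0,1]]], "newtons": 25}}

```text
clock: 77.45
eef_pos: [0.4426, -0.0253, 0.0719]
tool_rot: [[0.852, 0.494, 0.174], [0.5, -0.866, 0.011], [0.156, 0.078, -0.985]]
ft_force: [-1.2, -4.3, 5.1]
opening: 0.433
finger_force: 25.4
```

```bash
python3 - <<'E'
from h import *
s=env.get_state(); R=s["tool_rot"]; print(s["eef_pos"],psi(R),s["joints"].round(1),s["clock"],s["opening"],s["finger_force"])
print("to G tool mm",(R.T@(G-s["eef_pos"])*1000).round(1),"force tool",(R.T@s["ft_force"]).round(1),(R.T@s["wrist_torque"]).round(2))
E
```

```text
[ 0.44260128 -0.0252685   0.07185569] -60.28999144215942 [-15.4  22.2 120.4   6.9  28.1  38.7] 77.45 0.43327722138818203 25.41414499282837
to G tool mm [-0.3 -1.2  2.1] force tool [-2.4  3.5 -5.3] [-0.65 -0.61  0.1 ]
```

{"method": "send_rows", "body": {"commands": [[[0,0,0,0,0,3,1],[0,0,0,0,0,6,1],[0,0,0,0,0,7,1],[0,0,0,0,0,7,1],[0,0,0,0,0,7,1],[0,0,0,0,0,7,1],[0,0,0,0,0,7,1],[0,0,0,0,0,6,1]]], "newtons": 35}}

```text
clock: 78.45
eef_pos: [0.4427, -0.0259, 0.0719]
tool_rot: [[0.925, -0.338, 0.175], [-0.345, -0.939, 0.01], [0.16, -0.07, -0.985]]
ft_force: [-1.9, -9.8, 5.2]
opening: 0.43
finger_force: 34.7
```

{"method": "send_rows", "body": {"commands": [[[0,0,0,0,0,5,1],[0,0,0,0,0,4,1],[0,0,0,0,0,2.5,1],[0,0,0,0,0,0,1],[0,0,0,0,0,0,1]]]}}

```text
clock: 79.08
eef_pos: [0.4426, -0.026, 0.0719]
tool_rot: [[0.841, -0.513, 0.174], [-0.522, -0.853, 0.01], [0.144, -0.099, -0.985]]
ft_force: [-3.8, -11.5, 5.0]
opening: 0.428
finger_force: 34.7
```

```bash
python3 - <<'E'
from h import *
s=env.get_state(); R=s["tool_rot"]; print(s["eef_pos"],psi(R),s["joints"].round(1),s["clock"],s["opening"],s["finger_force"])
print("to G",(R.T@(G-s["eef_pos"])*1000).round(1),"force tool",(R.T@s["ft_force"]).round(1),(R.T@s["wrist_torque"]).round(2))
E
```

```text
[ 0.44264781 -0.02601311  0.07190985] -121.01819804090023 [-15.5  22.2 120.4   6.9  28.1 100.2] 79.075 0.42820702144112005 34.659740924835205
to G [-1.6 -0.9  2.2] force tool [ 3.5 11.3 -5.7] [-1.91  0.56  0.02]
```

{"method": "send_rows", "body": {"commands": [[[0.5,1.5,0,0,0,0,1],[0,0,0,0,0,0,0.45],[0,0,0,0,0,0,0.3],[0,0,0,0,0,0,0.3],[0,0,-15,0,0,0,0.3],[0,0,-35,0,0,0,0.3],[0,0,-30,0,0,0,0.3],[0,0,-20,0,0,0,0.3]]]}}

```text
clock: 80.08
eef_pos: [0.4242, -0.0272, 0.1707]
tool_rot: [[0.841, -0.513, 0.173], [-0.522, -0.853, 0.012], [0.141, -0.1, -0.985]]
ft_force: [-0.0, 0.0, -0.7]
opening: 0.706
finger_force: 0.0
```

{"method": "send_rows", "body": {"commands": [[[0,0,0,0,0,0,0.3],[0,0,0,0,0,0,0.3]]]}}

```text
clock: 80.32
eef_pos: [0.4239, -0.0271, 0.1686]
tool_rot: [[0.841, -0.513, 0.171], [-0.523, -0.853, 0.013], [0.139, -0.1, -0.985]]
ft_force: [0.3, -0.2, -1.4]
opening: 0.701
finger_force: 0.0
```

```bash
python3 - <<'E'
from h import *
p=shot("wrist","w16"); s=env.get_state(); print(s["eef_pos"])
# rectify onto plane of the dial top: 1px=0.25mm, changer axes, centre = G+6n
O=np.array([.4426,-.0256,.0719])+.005*n; z=Ro.from_euler('z',2.7,degrees=True).as_matrix(); ex=np.cross(z[:,1],n); ey=z[:,1]
src=np.float32([proj("w16",O+a*ex*.04+b*ey*.04) for a,b in((-1,-1),(1,-1),(1,1),(-1,1))]); print(src.round(0).tolist())
# rect image: right=+x, up=+y
dst=np.float32([[0,320],[320,320],[320,0],[0,0]])
q=cv2.warpPerspective(p,cv2.getPerspectiveTransform(src,dst),(320,320)); g=q.min(2)
m=(g>110).astype(np.uint8); N,l,st,ce=cv2.connectedComponentsWithStats(m)
for i in range(1,N):
    if 40<st[i,4]<6000:
        pts=np.argwhere(l==i)[:,::-1].astype(np.float32); r=cv2.minAreaRect(pts); vx,vy,_,_=cv2.fitLine(pts,2,0,.01,.01).ravel()
        c=(ce[i]-160)/4; print("blob mm",(c*[1,-1]).round(1),"size",np.round(np.array(r[1])/4,1),"ang",round(float(np.degrees(np.arctan2(-vy,vx)))%180,1),"polar",round(float(np.degrees(np.arctan2(-c[1],c[0]))),1))
E
```

```text
[ 0.423794   -0.02704684  0.16843284]
[[366.0, 238.0], [298.0, 133.0], [191.0, 206.0], [264.0, 300.0]]
blob mm [ 6.9 18. ] size [3.5 1.2] ang 90.8 polar 69.0
blob mm [26.3 13.8] size [ 4.2 11.8] ang 44.9 polar 27.6
blob mm [15.9 16.1] size [2.  3.8] ang 68.7 polar 45.4
blob mm [12.8 13.7] size [3.4 1.3] ang 138.8 polar 47.0
blob mm [5.6 6.6] size [ 3.5 16.3] ang 49.0 polar 49.4
blob mm [28.7  3.3] size [2.  3.9] ang 26.4 polar 6.6
blob mm [30.5 -5.7] size [1.9 4.1] ang 2.0 polar -10.5
blob mm [ 28.7 -14.7] size [4.1 1.9] ang 156.8 polar -27.2
blob mm [ 33.1 -33.7] size [22.  24.5] ang 40.3 polar -45.5
blob mm [ 23.5 -22.4] size [4.1 1.9] ang 133.6 polar -43.6
blob mm [ -9.8 -22.4] size [1.6 3.4] ang 41.6 polar -113.7
blob mm [ -2.2 -27.5] size [2.1 3.9] ang 67.7 polar -94.5
blob mm [ 15.9 -27.5] size [4.1 2. ] ang 114.0 polar -60.0
blob mm [  6.9 -29.3] size [4.  1.8] ang 90.1 polar -76.8
blob mm [ -5.  -39.3] size [6.8 1.2] ang 174.6 polar -97.2
```

The dial line sits at 49.0° against the long mark's 44.9°, so it needs about 4.2° more clockwise. I'll regrip, nudge it and check again.

```bash
cat >> h.py <<'E'
def dial(tag,lift=0):
    p=shot("wrist",tag)
    O=np.array([.4426,-.0256,.0719])+(.005+lift)*n; z=Ro.from_euler('z',2.7,degrees=True).as_matrix(); ex=np.cross(z[:,1],n); ey=z[:,1]
    src=np.float32([proj(tag,O+a*ex*.04+b*ey*.04) for a,b in((-1,-1),(1,-1),(1,1),(-1,1))])
    q=cv2.warpPerspective(p,cv2.getPerspectiveTransform(src,np.float32([[0,320],[320,320],[320,0],[0,0]])),(320,320)); g=q.min(2)
    N,l,st,ce=cv2.connectedComponentsWithStats((g>110).astype(np.uint8))
    for i in range(1,N):
        if 40<st[i,4]<6000:
            pts=np.argwhere(l==i)[:,::-1].astype(np.float32); r=cv2.minAreaRect(pts)
            if 9<max(r[1])/4<19 and min(r[1])/4<6:
                vx,vy,_,_=cv2.fitLine(pts,2,0,.01,.01).ravel(); print("blob mm",((ce[i]-160)/4*[1,-1]).round(1),"size",np.round(np.array(r[1])/4,1),"ang",round(float(np.degrees(np.arctan2(-vy,vx)))%180,1))
E
python3 - <<'E'
from h import *
s=env.get_state(); R=s["tool_rot"]; print((R.T@(np.array([.4426,-.0256,.0715])-s["eef_pos"])*1000).round(1))
E
```

```text
[ 1.7 -1.2 98.7]
```

{"method": "send_rows", "body": {"commands": [[[1.2,-1,20,0,0,0,0.3],[0,0,35,0,0,0,0.3],[0,0,28,0,0,0,0.3],[0,0,14,0,0,0,0.3],[0,0,0,0,0,0,0.3],[0,0,0,0,0,0,0.3]]]}}

```text
clock: 81.12
eef_pos: [0.4424, -0.0258, 0.0741]
tool_rot: [[0.841, -0.513, 0.171], [-0.522, -0.853, 0.013], [0.139, -0.1, -0.985]]
ft_force: [-0.2, 0.9, -0.6]
opening: 0.701
finger_force: 0.0
```

{"method": "send_rows", "body": {"commands": [[[0,0,0,0,0,0,1],[0,0,0,0,0,0,1],[0,0,0,0,0,0,1],[0,0,0,0,0,2,1],[0,0,0,0,0,2.3,1],[0,0,0,0,0,0,1],[0,0,0,0,0,0,1]]]}}

```text
clock: 82.0
eef_pos: [0.4423, -0.0264, 0.0749]
tool_rot: [[0.8, -0.574, 0.172], [-0.585, -0.811, 0.012], [0.133, -0.11, -0.985]]
ft_force: [-3.6, -5.8, 5.5]
opening: 0.434
finger_force: 34.3
```

{"method": "send_rows", "body": {"commands": [[[0,0,0,0,0,0,0.45],[0,0,0,0,0,0,0.3],[0,0,0,0,0,0,0.3],[0,0,-15,0,0,0,0.3],[0,0,-35,0,0,0,0.3],[0,0,-30,0,0,0,0.3],[0,0,-17,0,0,0,0.3],[0,0,0,0,0,0,0.3]]]}}

```text
clock: 83.0
eef_pos: [0.4263, -0.0271, 0.1707]
tool_rot: [[0.8, -0.574, 0.174], [-0.585, -0.811, 0.012], [0.135, -0.111, -0.985]]
ft_force: [-0.1, 0.5, -0.9]
opening: 0.701
finger_force: 0.0
```

```bash
python3 - <<'E'
from h import *
dial("w17"); s=env.get_state(); R=s["tool_rot"]; print(s["eef_pos"],psi(R),(R.T@(np.array([.4426,-.0256,.0715])-s["eef_pos"])*1000).round(1))
E
```

```text
blob mm [26.2 13.3] size [ 4.2 11.7] ang 45.0
blob mm [6.1 6.1] size [ 3.2 15.7] ang 45.0
[ 0.42588964 -0.02696725  0.16978254] -125.30965141688777 [-0.5  0.2 99.7]
```

The line and the long mark both read 45.0°. Now I'll grip and pull straight out.

{"method": "send_rows", "body": {"commands": [[[0,0,20,0,0,0,0.3],[0,0,35,0,0,0,0.3],[0,0,28,0,0,0,0.3],[0,0,14,0,0,0,0.3],[0,0,0,0,0,0,0.3],[0,0,0,0,0,0,0.3]]]}}

```text
clock: 83.8
eef_pos: [0.4423, -0.0257, 0.074]
tool_rot: [[0.8, -0.575, 0.171], [-0.585, -0.811, 0.013], [0.131, -0.11, -0.985]]
ft_force: [0.2, 0.4, 0.8]
opening: 0.698
finger_force: 0.0
```

{"method": "send_rows", "body": {"commands": [[[0,0,0,0,0,0,1],[0,0,0,0,0,0,1],[0,0,0,0,0,0,1],[0,0,0,0,0,0,1],[0,0,-2,0,0,0,1],[0,0,-3,0,0,0,1],[0,0,-3,0,0,0,1],[0,0,0,0,0,0,1]]], "newtons": 60}}

```text
clock: 84.8
eef_pos: [0.4409, -0.0264, 0.0823]
tool_rot: [[0.8, -0.575, 0.172], [-0.585, -0.811, 0.012], [0.133, -0.11, -0.985]]
ft_force: [-2.2, -5.5, -1.4]
opening: 0.418
finger_force: 60.7
```

{"method": "send_rows", "body": {"commands": [[[0,0,-3,0,0,0,1],[0,0,-2,0,0,0,1],[0,0,-1,0,0,0,1],[0,0,0,0,0,0,1],[0,0,0,0,0,0,1]]]}}

```text
clock: 85.42
eef_pos: [0.4401, -0.0264, 0.0857]
tool_rot: [[0.8, -0.575, 0.17], [-0.585, -0.811, 0.012], [0.131, -0.109, -0.985]]
ft_force: [13.8, -5.0, -41.9]
opening: 0.417
finger_force: 65.6
```

```bash
python3 - <<'E'
from h import *
s=env.get_state(); R=s["tool_rot"]; print(s["eef_pos"],psi(R),(R.T@s["ft_force"]).round(1), s["opening"],s["finger_force"])
E
```

```text
[ 0.44011533 -0.02637974  0.08572805] -125.35447536871962 [ 8.5  0.7 43.5] 0.41713322580590734 65.63827514648438
```

The pull reached the stop, after about 11 mm of travel with the force rising sharply. I'll relax, release and back off.

{"method": "send_rows", "body": {"commands": [[[0,0,1.2,0,0,0,1],[0,0,1,0,0,0,1],[0,0,0,0,0,0,1],[0,0,0,0,0,0,0.45],[0,0,0,0,0,0,0.3],[0,0,0,0,0,0,0.3]]]}}

```text
clock: 86.18
eef_pos: [0.4406, -0.0258, 0.0862]
tool_rot: [[0.8, -0.574, 0.172], [-0.585, -0.811, 0.012], [0.133, -0.111, -0.985]]
ft_force: [-0.2, -0.9, 0.4]
opening: 0.699
finger_force: 0.0
```

{"method": "send_rows", "body": {"commands": [[[0,0,-15,0,0,0,0.3],[0,0,-35,0,0,0,0.3],[0,0,-30,0,0,0,0.3],[0,0,-20,0,0,0,0.3],[0,0,0,0,0,0,0.3],[0,0,0,0,0,0,0.3]]]}}

```text
clock: 86.92
eef_pos: [0.4229, -0.027, 0.1836]
tool_rot: [[0.8, -0.575, 0.171], [-0.585, -0.811, 0.013], [0.131, -0.11, -0.985]]
ft_force: [-0.0, -0.5, -0.7]
opening: 0.698
finger_force: 0.0
```

```bash
python3 - <<'E'
from h import *
dial("w18",.010); dial("w19",0)
s=env.get_state(); print(s["eef_pos"],s["clock"])
shot("side","s20");shot("top","t20")
for f in(0,60,-60,120,-120):
    a=np.radians(f+3.5); X=[.609+.076*np.cos(a),-.017+.076*np.sin(a),.124]
    for t in("s20","t20"):
        u,v=proj(t,X).round().astype(int); print(f,t,load(t)["p"][v-1:v+2,u-1:u+2].mean((0,1)).round(),end=" ")
    print()
E
```

```text
blob mm [27.3 11.1] size [ 4.1 11.5] ang 45.3
blob mm [6.3 6.1] size [ 3.2 16.1] ang 44.6
blob mm [25.9 13.7] size [ 4.2 11.8] ang 45.2
blob mm [4.  8.5] size [ 3.2 16.6] ang 44.6
[ 0.4228133  -0.02699408  0.18331341] 87.025
0 s20 [147. 153. 158.] 0 t20 [160. 160. 157.] 
60 s20 [146. 153. 158.] 60 t20 [163. 163. 160.] 
-60 s20 [144. 151. 156.] -60 t20 [162. 162. 159.] 
120 s20 [148. 155. 160.] 120 t20 [166. 167. 163.] 
-120 s20 [141. 148. 153.] -120 t20 [163. 164. 161.]
```

The dial line now lies 10 mm higher and still points at the mark. All five caps are where they should be, and the arm is clear.

```bash
python3 -c "
from bench import order; print(order.hand_in())"
```

```text
the job is handed in; nothing more can be done
None
```

I handed the job in at 87 s with every step done in order: carousel seated on both pegs, all five amber jars standing in its places, one full anticlockwise turn until the knob stood within about 2° of the pointer, then the dial set to the long mark and pulled out to its stop; the hand-in gave no verdict.

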